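# De-dust the filled jars and pack them

### The arm

A 6-joint arm with a two-finger parallel gripper is mounted at the origin on the work surface. World frame = base frame: x ahead of the robot, y to its left, z up, the work surface at z = 0. Lengths are in m, angles in rad, forces in N, time in s.
With the tool pointing down it reaches from about 0.35 to 0.8 m from the base axis. Payload 7.3 kg.
Tool frame: the origin (TCP) lies between the finger pads; the fingertips stand 25 mm ahead of it and the grasp point (between the pads) lies 6 mm ahead of it; x points along the fingers, y is the direction in which the jaws open and shut, and the axes are right-handed (so a half turn about x gives the same grasp; the last joint's range is limited). The gripper opens to 85 mm and grips with 20 to 120 N. Pads are 22 mm wide; open, the fingers measure 114 mm over their backs; the gripper's body (76 mm by 85 mm) begins 54 mm behind the grasp point. The pads swing forward as they close: fully open they stand 13 mm farther back than shut.
Start: joints at [-1.247, 0.342, 1.524, -0, 1.275, -0.146], TCP at [0.238, -0.468, 0.256] pointing down, gripper open.
Joint ranges: [-2.53, 2.53], [-0.77, 2.02], [0.04, 2.7], [-1, 4.14], [0.28, 2.66], [-3.11, 3.11]. Speed limits (rad/s): [2.57, 2.57, 3.14, 3.14, 3.14, 3.14].

### API

Orientations are given as a 3x3 rotation matrix whose columns are the frame's x, y, z axes.
In Python, from bench import robot, viewer, ticket gives the robot as it stands.
- The arm moves only by the tool play_rows, never from a script. Its argument "commands" is a list of rows, each an object with "dp": the shift along the tool's x, y, z in cm, a list of three; "twist": the turn, a rotation vector about the tool's x, y, z in degrees, a list of three; "claw": the closure, from 0 (fully open) to 1 (shut). A call has 1 to 5 rows; each row is the pose to reach, as a shift and turn from the pose commanded when the call began, along the tool's axes at that moment; what a row does not reach only later rows make up. A row lasts 1/8 s, in which the tool goes at most 62.5 mm and 10.7 degrees, less where a joint would pass 70% of its speed; a pose out of reach is approached as far as the arm can. A call with a gripper value outside its range is refused whole. The fingers move at their own pace and stop on an object; "force" is the grip in N (left out, the last holds). Time passes only in rows, so rows that repeat a pose let the fingers close. It gives the time, the measured TCP pose, the force and the opening at its end, in the units of the state.
- robot.observe(): the state, without advancing time (a new reading comes with each control period).
- viewer.snapshot(name): name is "scene" or "top" or "wrist"; returns the picture (384x512x3 uint8, blue, green, red); there is no depth.
- viewer.get_calibration(name): a dict with "vertical_fov" (degrees; the focal length in pixels is half the picture's height over the tangent of half this angle, whatever the lens; pixels are square), "cx", "cy" (the principal point, pixels), "dist" ([k1, k2, p1, p2, k3] as OpenCV has them; the pictures are not rectified), "origin" and "attitude" of the camera in the world. Camera axes: x right, y up, looking along -z (the intrinsics and any distortion apply to the point x, -y, -z); pixel columns grow to the right and rows downward; lengths in m; the calibration is good to about 2 mm. A picture is of the moment at which its call begins: read the wrist's pose just before it. get_calibration takes no time and is no camera call; for the wrist camera it gives the pose at the moment of the call.
- ticket.hand_in(): hands the job in, once; it reports no verdict.
The state is a dict: "time_s": time; "joint_positions": joint angles; "joint_vel": joint speeds; "effort": joint torques, N m; "eef_pos": TCP position; "tool_rot": TCP orientation; "wrist_force": force on the tool from outside, world axes, zero at the start; "moment": the same for the moment, N m; "opening": finger opening in m.
Only numpy, scipy, OpenCV 4.12 (cv2) and the standard library are available. Lean on these libraries where they do the work, as an engineer would, in place of code of your own. Each camera call takes 0.05 s, during which the arm holds its last target. There are 200 camera calls.

### The job

Push the filter tube fully home in the de-dusting station's outlet collet and stand all the small jars with maroon lids waiting on the paper sheet upright on its suction bed, with the switch still off. Then slide the switch fully on, let the station run for at least three seconds with all of this in place, and slide it fully off again before taking any jar away. Finally stand all the jars upright on the floor of the pink carton, leaving the filter tube home, the switch off and the other things on the table where they are.

Things in the scene. Friction and masses are not known exactly. Their poses are not given: they have to be found in the camera images.
- station: de-dusting station, a fixed white unit 220 (x) x 300 mm (y); origin at the centre of its underside on the table, x and y along its sides, z up; turned by up to 0.15 rad. In front (own x -110 to +15 mm) is the suction bed, behind it a console with a level top 70 mm above the table carrying the collet (own x +62.5, y +95 mm) and the switch (own x +62.5, y about -60 mm).
- bed (a point): centre of the suction bed's floor, a perforated metal plate 30 mm above the table; axes as the station's. Clear floor 121 (x) x 292 (y) mm, with an orange rim 18 mm high and 4 mm thick on three sides and the console's face (40 mm higher than the floor) on the +x side. Four jars fit in one row along y.
- collet (a point): centre of the mouth of the outlet collet, a hole 11.4 mm wide with a chamfered mouth in the console's top inside a blue ring; z up. The tube slides freely to 18 mm below the mouth, where it meets the seal; from there it takes a push of about 6 N, and it bottoms 34 mm below the mouth. It stays where it is pushed.
- slide (a joint): the slide switch: 0 m = off (at the station's -y end of its travel, by the red dot), 0.012 m = fully on (towards the station's +y, by the green dot). It needs about 1.5 N to move and stays where it is left.
- nib (a point): centre of the top of the switch's red nib, moving with it. Nib 14 (station x) x 8 mm (y), flush with the console's top; it slides along the station's y in a recessed slot 72 long (y), 30 wide (x), 7 mm deep. Its centre lies 6 mm to the -y side of the slot's centre when off, 6 mm to the +y side when on: 26 mm of free slot behind it for a closed fingertip, entering some 4 mm deep to push its side.
- filter_grip (a point): centre of the filter head, a white ribbed upright cylinder 30 mm wide and 32 mm high, on top of a rigid blue tube 10 mm wide that reaches 78 mm below this point; z up along the tube. At the start it stands upright in a fixed wooden stand (50 mm square, 45 mm high, loose hole) with its foot 5 mm above the table; lift it 45 mm to clear the stand. 50 g.
- filter_foot (a point): centre of the lower end of the filter's tube; z along the tube towards the head.
- jar1_c (a point): centre (half-way up) of a filled closed jar, an upright cylinder 42 mm wide and 46 mm high, amber with a white band and maroon lid, 60 g; 23 mm above what it stands on; z up. Starts on the table on a white paper sheet. Two to four of the four jars are present.
- jar2_c (a point): centre (half-way up) of a filled closed jar, an upright cylinder 42 mm wide and 46 mm high, amber with a white band and maroon lid, 60 g; 23 mm above what it stands on; z up. Starts on the table on a white paper sheet. Two to four of the four jars are present.
- jar3_c (a point): centre (half-way up) of a filled closed jar, an upright cylinder 42 mm wide and 46 mm high, amber with a white band and maroon lid, 60 g; 23 mm above what it stands on; z up. Starts on the table on a white paper sheet. Two to four of the four jars are present.
- jar4_c (a point): centre (half-way up) of a filled closed jar, an upright cylinder 42 mm wide and 46 mm high, amber with a white band and maroon lid, 60 g; 23 mm above what it stands on; z up. Starts on the table on a white paper sheet. Two to four of the four jars are present.
- carton_in (a point): centre of the inner floor of the fixed pink packing carton, 5 mm above the table; x and y along its sides. Inside 190 x 190 mm; walls 34 mm above the table, 5 mm thick; open on top, no dividers. It stands left or right of the station, the waiting jars on the other side.
- weight: brass calibration weight, 32 mm wide, 35 mm high; origin under its centre; not to be moved
- spatula: spatula lying on the table, 150 mm long; not to be moved
- tape: roll of brown tape lying flat, 64 mm wide, 20 mm high; origin under its centre; not to be moved
- sample: large sample jar with black cap, 56 mm wide, 85 mm high; origin under its centre; not to be moved, not one of the filled jars
- scale: black pocket scale, 80 x 130 mm, 18 mm high; origin under its centre; not to be moved
There are look-alikes about, which are no part of the job. What is shaped like the part that bears jar2_c but blue or green is not meant.

How it is judged:
By the outcome, as a careful person would: the job done as asked, in the order asked, and still so for the second after the job is handed in, with the robot touching nothing.
Of jar1, jar2, jar3, jar4 only 2 to 4 are there at a start; the rules pass over those that are not, and their reading is None.
At some moment in a run one of jar1, jar2, jar3, jar4 may be knocked a few centimetres aside while the robot is not near it.
It also fails if it takes over 210 s, if anything falls off the work surface, if the arm or the gripper's body presses on something with over 40 N, if the wrist force passes 120 N, or if a joint passes its speed limit or range.

## Working session

There is one attempt and no reset: what is moved stays moved. The work goes in short steps, Python scripts to look and compute and a tool call to move; the robot and the scene stay as the last step left them, time stands still between calls to the robot, and variables do not carry over. Pictures are saved under pics/ and viewed, about 12 in all and at most 16, crops included, and the job is handed in when it is done.

Besides the shell and the picture viewer there is one more tool, called after "Call:" as name(argument=value, ...) on one line, values as JSON. play_rows: Moves the arm, as the interface text tells. Its arguments: {"type":"object","properties":{"commands":{"type":"array"},"force":{"type":"number"}},"required":["commands"]}

```bash
ls; mkdir -p pics; cat > h.py <<'E'
import numpy as np, cv2
from bench import robot, viewer, ticket
def K(c):
    f=192/np.tan(np.radians(c["vertical_fov"])/2)
    return np.array([[f,0,c["cx"]],[0,f,c["cy"]],[0,0,1]])
def ray(c,uv):
    p=cv2.undistortPoints(np.array(uv,float).reshape(-1,1,2),K(c),np.array(c["dist"],float)).reshape(-1,2)
    d=np.c_[p[:,0],-p[:,1],-np.ones(len(p))]
    return np.array(c["origin"]),d@np.array(c["attitude"]).T
def onz(c,uv,z):
    o,d=ray(c,uv); return o+d*((z-o[2])/d[:,2])[:,None]
def proj(c,P):
    q=(np.atleast_2d(P)-np.array(c["origin"]))@np.array(c["attitude"])
    q=q*[1,-1,-1]
    return cv2.projectPoints(q,np.zeros(3),np.zeros(3),K(c),np.array(c["dist"],float))[0].reshape(-1,2)
def snap(n,fn=None):
    c=viewer.get_calibration(n); im=viewer.snapshot(n)
    if fn: cv2.imwrite("pics/"+fn,im)
    return c,im
def st():
    s=robot.observe(); 
    print("t",round(s["time_s"],2),"p",np.round(s["eef_pos"],4),"open",round(s["opening"],4),"F",np.round(s["wrist_force"],1))
    return s
E
python3 - <<'E'
from h import *
s=st(); print(np.round(s["tool_rot"],3))
a=snap("top","top0.png");b=snap("scene","scene0.png")
for c,_ in(a,b):print(c)
cv2.imwrite("pics/both0.png",cv2.resize(np.vstack([a[1],b[1]]),(512,768))[:,:])
cv2.imwrite("pics/top0b.png",cv2.resize(a[1],(800,600)))
cv2.imwrite("pics/scene0b.png",cv2.resize(b[1],(800,600)))
E
```

```text
pics
t 0.0 p [ 0.2376 -0.4678  0.2556] open 0.0854 F [0.3 0.2 0.4]
[[-0.001  0.453 -0.892]
 [ 0.001 -0.892 -0.453]
 [-1.    -0.002 -0.   ]]
{'vertical_fov': 49.672157131284514, 'cx': 256.47870996066945, 'cy': 191.0653928008677, 'dist': array([-0.15143607,  0.        ,  0.        ,  0.        ,  0.        ]), 'origin': array([0.3173143 , 0.09878688, 1.36385796]), 'attitude': array([[ 0.02482531,  0.98000727, -0.19740684],
       [-0.99939203,  0.02916472,  0.01910481],
       [ 0.02448016,  0.19681254,  0.98013547]])}
{'vertical_fov': 43.61356091991627, 'cx': 248.26874929396433, 'cy': 191.84643224374554, 'dist': array([0.03934072, 0.        , 0.        , 0.        , 0.        ]), 'origin': array([0.95152703, 0.76660268, 1.28219217]), 'attitude': array([[-0.89276817, -0.37172773,  0.25452601],
       [ 0.45029109, -0.75413205,  0.47804056],
       [ 0.01424529,  0.54139019,  0.84065078]])}
```

View pics/top0b.png

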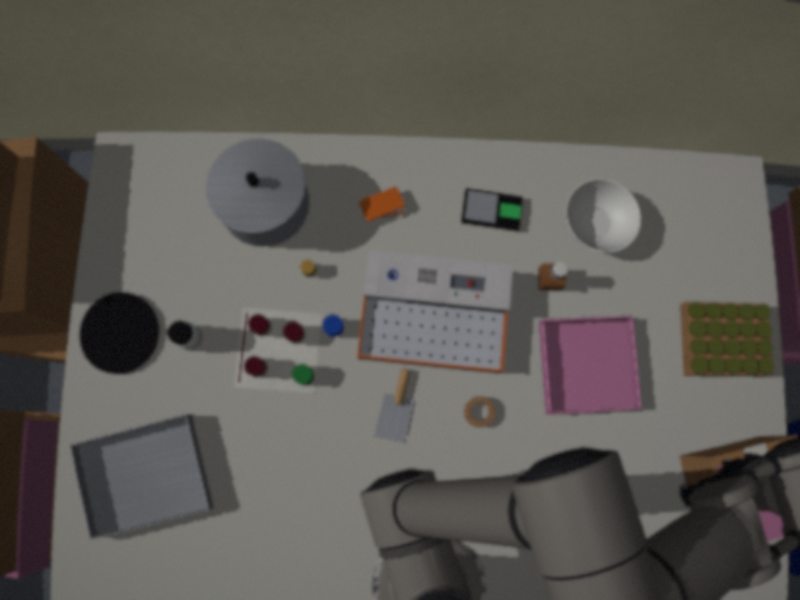

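View pics/scene0b.png

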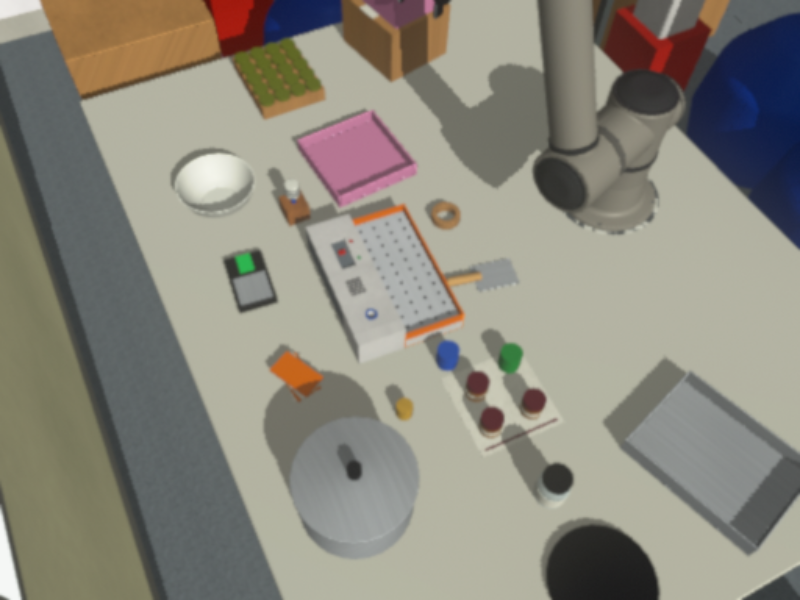

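Top view (800x600): three maroon jars at about (259,325), (293,331) and (255,366), with the filter in its stand at (555,270). The collet is at (392,274), the nib at (470,284) and the carton at (590,365). The scene view agrees. Next I measure them by masks.

```bash
cat >> h.py <<'E'
def blobs(im,lo,hi,roi=None,amin=8):
    h=cv2.cvtColor(im,cv2.COLOR_BGR2HSV)
    m=cv2.inRange(h,lo,hi) if lo[0]<=hi[0] else cv2.inRange(h,(0,lo[1],lo[2]),hi)|cv2.inRange(h,lo,(180,hi[1],hi[2]))
    if roi: z=np.zeros_like(m); x0,y0,x1,y1=roi; z[y0:y1,x0:x1]=m[y0:y1,x0:x1]; m=z
    n,l,s,c=cv2.connectedComponentsWithStats(m)
    return [(s[i,4],c[i],s[i,:4]) for i in range(1,n) if s[i,4]>=amin],m,l
E
python3 - <<'E'
from h import *
T=[viewer.get_calibration("top"),cv2.imread("pics/top0.png")];S=[viewer.get_calibration("scene"),cv2.imread("pics/scene0.png")]
def rep(n,C,lo,hi,roi,z,amin=8):
    b,m,l=blobs(C[1],lo,hi,roi,amin)
    for a,c,s in b: print(n,a,np.round(c,1),s,np.round(onz(C[0],[c],z)[0],4))
for nm,C,roi,rs in(("T",T,(150,195,225,245),(225,150,340,245)),("S",S,(290,230,355,285),(190,125,310,230))):
    rep(nm+" maroon",C,(165,80,30),(8,255,255),roi,.046)
    rep(nm+" red",C,(172,120,90),(6,255,255),rs,.070,3)
    rep(nm+" orange",C,(5,130,100),(18,255,255),rs,.048,60)
    rep(nm+" blue",C,(100,90,40),(130,255,255),rs,.07)
    rep(nm+" pink",C,(150,60,100),(172,255,255),(335,195,420,270) if nm=="T" else (180,65,275,140),.02,100)
b,m,l=blobs(T[1],(5,130,100),(18,255,255),(225,150,340,245),100)
for name,C,lo,hi,roi,z in(("orange",T,(5,130,100),(18,255,255),(225,180,340,245),.048),("pink",T,(150,60,100),(172,255,255),(335,195,420,270),.034)):
    b,m,l=blobs(C[1],lo,hi,roi,5)
    P=onz(C[0],np.argwhere(m>0)[:,::-1],z)[:,:2]
    r=cv2.minAreaRect((P*1000).astype(np.float32)); print(name,r)
# white filter head: z about .099 top
for C,roi in((T,(340,160,375,190)),(S,(175,105,205,145))):
    x0,y0,x1,y1=roi; print(np.max(C[1][y0:y1,x0:x1],axis=(0,1)))
cv2.imwrite("pics/crop1.png",np.hstack([cv2.resize(T[1][155:245,225:375],None,fx=4,fy=4),]))
cv2.imwrite("pics/crop2.png",cv2.resize(S[1][100:230,165:305],None,fx=4,fy=4))
E
```

```text
T maroon 111 [165.4 207.4] [160 202  12  12] [0.5203 0.3654 0.046 ]
T maroon 113 [187.4 211.9] [182 206  12  12] [0.5079 0.293  0.046 ]
T maroon 113 [163.1 234.2] [157 229  13  11] [0.4336 0.3671 0.046 ]
T red 6 [300.5 181. ] [300 180   2   3] [ 0.6151 -0.067   0.07  ]
T pink 2984 [380.9 234.6] [345 203  66  62] [ 0.4531 -0.3433  0.02  ]
S maroon 141 [305.1 245. ] [299 239  13  13] [0.5126 0.2972 0.046 ]
S maroon 151 [341.4 256. ] [335 250  14  13] [0.4384 0.3724 0.046 ]
S maroon 157 [314.5 267.9] [308 261  14  15] [0.5253 0.3697 0.046 ]
S red 11 [218.4 160.9] [217 160   4   3] [ 0.6166 -0.067   0.07  ]
S orange 65 [192.6 133.2] [190 127   7  12] [ 0.6391 -0.2227  0.048 ]
S orange 406 [266.2 172.5] [226 131  71  86] [0.4947 0.0251 0.048 ]
S blue 143 [286.2 224. ] [280 218  14  12] [0.5362 0.2242 0.07  ]
S pink 2724 [228.  100.4] [191  71  76  61] [ 0.4598 -0.3284  0.02  ]
orange ((509.6878356933594, 6.2306671142578125), (299.3851623535156, 121.173095703125), 85.69992065429688)
pink ((456.89886474609375, -327.5187072753906), (196.77891540527344, 206.63441467285156), 3.817910671234131)
[143 147 147]
[201 217 216]
```

View pics/crop1.png

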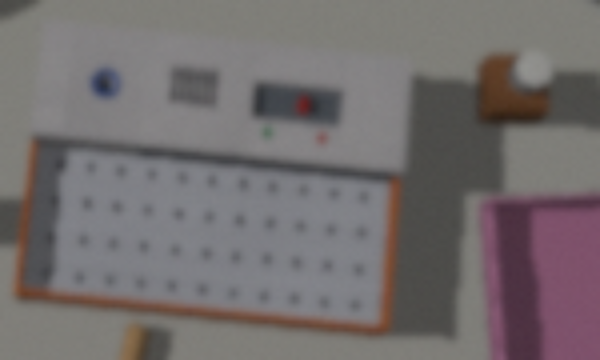

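```bash
cat >> h.py <<'E'
from scipy.spatial.transform import Rotation as Ro
def go(target,yaw=None,R=None,p=None):
    """shift (cm) and turn (deg) in tool axes; yaw = world angle (deg) of tool y, tool x down"""
    s=robot.observe(); R0=np.array(s["tool_rot"]); p0=np.array(s["eef_pos"])
    if yaw is None: y=R0[:,1]; yaw=np.degrees(np.arctan2(y[1],y[0]))
    x=np.array([0,0,-1.]); y=np.array([np.cos(np.radians(yaw)),np.sin(np.radians(yaw)),0])
    Rt=np.c_[x,y,np.cross(x,y)]
    d=100*R0.T@(np.array(target)-p0); w=np.degrees((Ro.from_matrix(R0.T@Rt)).as_rotvec())
    print("GO",np.round(target,4),"dp",np.round(d,2),"twist",np.round(w,1),"now",np.round(p0,4),"F",np.round(s["wrist_force"],1),"t",round(s["time_s"],1))
E
python3 - <<'E'
from h import *
T=viewer.get_calibration("top");S=viewer.get_calibration("scene")
b,m,l=blobs(cv2.imread("pics/top0.png"),(100,70,40),(130,255,255),(240,165,265,185),4); print([(x[0],np.round(x[1],1)) for x in b])
col=onz(T,[(251.2,175.7)],.07)[0]; nib=onz(T,[(300.8,181.2)],.07)[0]
print("col",col,"nib",nib,"dist",np.linalg.norm(col-nib))
v=col-nib; yaw=np.degrees(np.arctan2(-v[0],v[1])); print("station yaw",yaw)
# console corners, rim corners
print("rim",onz(T,[(225+395/4,155+178/4),(225+387/4,155+330/4),(225+18/4,155+295/4),(225+36/4,155+140/4)],.048))
print("head top view",onz(T,[(358.25,172.5)],.099), "scene", onz(S,[(292/800*512,187*.64)],.099))
go((.60,-.2,.25),-90+yaw)
E
```

```text
[(np.int32(16), array([250.1, 176.1]))]
col [0.62762854 0.09173442 0.07      ] nib [ 0.6144524  -0.06796748  0.07      ] dist 0.16024452287961316
station yaw -4.71648419177106
rim [[ 0.56089673 -0.14611864  0.048     ]
 [ 0.43725927 -0.13915003  0.048     ]
 [ 0.45762807  0.15586132  0.048     ]
 [ 0.58368869  0.14593426  0.048     ]]
head top view [[ 0.64210624 -0.2489406   0.099     ]] scene [[ 0.64638044 -0.24190336  0.099     ]]
GO [ 0.6  -0.2   0.25] dp [  0.59  -7.47 -44.44] twist [31.6  0.   0.1] now [ 0.2376 -0.4678  0.2557] F [-0.5 -0.2  0.3] t 0.1
```

Call:
play_rows(commands=[{"dp": [-1.4,-0.5,-6],"twist": [6,0,0],"claw": 0},{"dp": [-1.4,-1,-12],"twist": [14,0,0],"claw": 0},{"dp": [-1.4,-2,-18],"twist": [22,0,0],"claw": 0},{"dp": [-1.4,-2.5,-24],"twist": [31,0,0],"claw": 0},{"dp": [-1.4,-2.5,-30],"twist": [31,0,0],"claw": 0}])

```text
time_s: 0.72
eef_pos: [0.4952, -0.3086, 0.2702]
tool_rot: [[-0.0, -0.073, -0.997], [0.0, -0.997, 0.073], [-1.0, -0.0, 0.0]]
wrist_force: [0.3, -1.7, 0.7]
opening: 0.0854
```

```bash
python3 - <<'E'
from h import *
st(); go((.60,-.245,.27),-94.4)
E
```

```text
t 0.72 p [ 0.4952 -0.3086  0.2702] open 0.0854 F [ 0.3 -1.7  0.7]
GO [ 0.6   -0.245  0.27 ] dp [ 0.01 -7.1  -9.99] twist [0.2 0.  0. ] now [ 0.4952 -0.3086  0.2702] F [ 0.3 -1.7  0.7] t 0.7
```

Call:
play_rows(commands=[{"dp": [0,-3,-5],"twist": [0,0,0],"claw": 0},{"dp": [0,-7.1,-10],"twist": [0.2,0,0],"claw": 0},{"dp": [0,-7.1,-10],"twist": [0.2,0,0],"claw": 0},{"dp": [0,-7.1,-10],"twist": [0.2,0,0],"claw": 0}])

```text
time_s: 1.23
eef_pos: [0.5985, -0.2461, 0.2695]
tool_rot: [[-0.002, -0.074, -0.997], [0.0, -0.997, 0.074], [-1.0, -0.0, 0.002]]
wrist_force: [-0.0, 0.4, 0.5]
opening: 0.0852
```

```bash
python3 - <<'E'
from h import *
s=st(); c,im=snap("wrist","w1.png"); print(c)
print(np.round(proj(c,[[.644,-.245,.099],[.644,-.245,.083],[.6,-.245,.20],[.644,-.245,.045]]),1))
cv2.imwrite("pics/w1b.png",cv2.resize(im,(800,600)))
E
```

```text
t 1.23 p [ 0.5985 -0.2461  0.2695] open 0.0852 F [-0.   0.4  0.5]
{'vertical_fov': 66.77580308611971, 'cx': 257.91267230750304, 'cy': 191.90755140340985, 'dist': array([-0.02463998,  0.        ,  0.        ,  0.        ,  0.        ]), 'origin': array([ 0.67854683, -0.25146629,  0.38790732]), 'attitude': array([[-0.073652  ,  0.94775585,  0.31037757],
       [-0.99728345, -0.07032218, -0.02192057],
       [ 0.00105108, -0.31114891,  0.95036059]])}
[[253.6 134.1]
 [253.8 132.2]
 [256.7 215.5]
 [254.2 128.4]]
```

View pics/w1b.png

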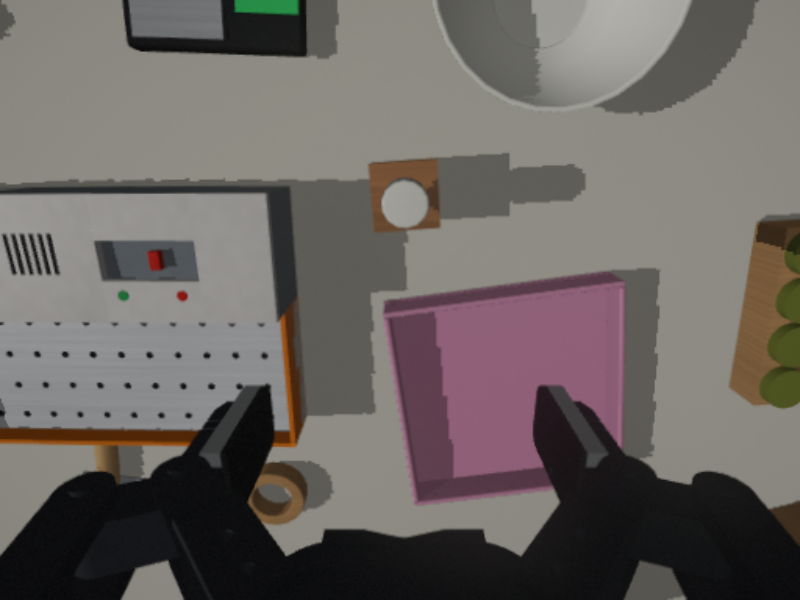

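Wrist view: filter head at (405,203) inside the stand, nib at (155,260), carton corners about (388,305), (622,280), (624,…) and (417,500).

```bash
python3 - <<'E'
from h import *
im=cv2.imread("pics/w1.png"); c=viewer.get_calibration("wrist")
b,m,l=blobs(im,(0,0,125),(180,60,255),(243,110,277,148),100)
for x in b: print("head",x, onz(c,[x[1]],.099))
b,m,l=blobs(im,(172,120,60),(6,255,255),(80,140,130,185),10)
for x in b: print("red",x[0],np.round(x[1],1), onz(c,[x[1]],.07))
k=.64
print("carton top corners", onz(c,np.array([(386,303),(622,276),(416,501)])*k,.034))
print("floor corners", onz(c,np.array([(398,316),(617,292),(421,487)])*k,.005))
print("console +x -y corner",onz(c,np.array([(268,194)])*k,.07),"rim",onz(c,np.array([(297,444)])*k,.048))
E
```

```text
head (np.int32(701), array([258.31954351, 130.41940086]), array([244, 116,  30,  30], dtype=int32)) [[ 0.64676116 -0.25064652  0.099     ]]
red 103 [ 98.9 166.1] [[ 0.61811396 -0.068704    0.07      ]]
carton top corners [[ 0.56081964 -0.22988474  0.034     ]
 [ 0.5693829  -0.42248011  0.034     ]
 [ 0.35835999 -0.24121273  0.034     ]]
floor corners [[ 0.5381736  -0.23771777  0.005     ]
 [ 0.54602897 -0.43303068  0.005     ]
 [ 0.34965611 -0.24661208  0.005     ]]
console +x -y corner [[ 0.65735003 -0.15824853  0.07      ]] rim [[ 0.44086172 -0.14120428  0.048     ]]
```

```bash
python3 - <<'E'
from h import *
go((.646,-.249,.16),-94.4);go((.646,-.249,.086),-94.4)
E
```

```text
GO [ 0.646 -0.249  0.16 ] dp [10.98 -0.14 -4.81] twist [ 0.1  0.1 -0. ] now [ 0.598  -0.2468  0.2699] F [ 1.   0.1 -0.1] t 1.3
GO [ 0.646 -0.249  0.086] dp [18.38 -0.14 -4.82] twist [ 0.1  0.1 -0. ] now [ 0.598  -0.2468  0.2699] F [ 1.   0.1 -0.1] t 1.3
```

Call:
play_rows(commands=[{"dp": [4,-0.1,-3],"twist": [0,0,0],"claw": 0.2},{"dp": [9,-0.1,-4.8],"twist": [0,0,0],"claw": 0.3},{"dp": [14,-0.1,-4.8],"twist": [0,0,0],"claw": 0.3},{"dp": [18.4,-0.1,-4.8],"twist": [0,0,0],"claw": 0.3},{"dp": [18.4,-0.1,-4.8],"twist": [0,0,0],"claw": 0.3}])

```text
time_s: 1.9
eef_pos: [0.6435, -0.2493, 0.0827]
tool_rot: [[-0.008, -0.077, -0.997], [0.004, -0.997, 0.077], [-1.0, -0.003, 0.008]]
wrist_force: [0.3, 0.2, 0.3]
opening: 0.0595
```

Call:
play_rows(commands=[{"dp": [0,0,0],"twist": [0,0,0],"claw": 0.7},{"dp": [0,0,0],"twist": [0,0,0],"claw": 0.8},{"dp": [0,0,0],"twist": [0,0,0],"claw": 0.8},{"dp": [0,0,0],"twist": [0,0,0],"claw": 0.8}], force=40)

```text
time_s: 2.4
eef_pos: [0.6479, -0.2501, 0.0896]
tool_rot: [[0.005, -0.075, -0.997], [-0.003, -0.997, 0.075], [-1.0, 0.003, -0.005]]
wrist_force: [-0.6, -1.2, 6.9]
opening: 0.0285
```

```bash
python3 - <<'E'
from h import *
st(); c,im=snap("wrist","w2.png"); cv2.imwrite("pics/w2b.png",cv2.resize(im,(800,600)))
E
```

```text
t 2.4 p [ 0.6479 -0.2501  0.0896] open 0.0285 F [-0.6 -1.2  6.9]
```

View pics/w2b.png

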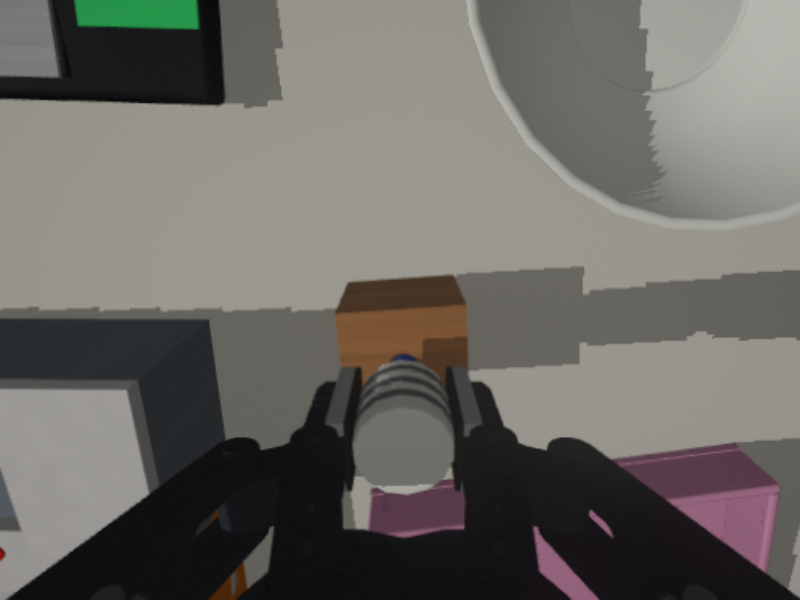

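The head is gripped between the pads (405,430). I lift it straight up and carry it over the collet.

Call:
play_rows(commands=[{"dp": [-3,0,0],"twist": [0,0,0],"claw": 0.8},{"dp": [-7,0,0],"twist": [0,0,0],"claw": 0.8},{"dp": [-11,0,0],"twist": [0,0,0],"claw": 0.8},{"dp": [-11,0,0],"twist": [0,0,0],"claw": 0.8},{"dp": [-11,0,0],"twist": [0,0,0],"claw": 0.8}])

```text
time_s: 3.08
eef_pos: [0.6464, -0.2487, 0.1964]
tool_rot: [[-0.0, -0.075, -0.997], [-0.0, -0.997, 0.075], [-1.0, 0.0, 0.0]]
wrist_force: [-0.4, 1.6, -0.9]
opening: 0.0292
```

```bash
python3 - <<'E'
from h import *
s=st(); print(np.round(s["tool_rot"],3)); go((.585,.095,.20),-94.4)
E
```

```text
t 3.08 p [ 0.6464 -0.2487  0.1964] open 0.0292 F [-0.4  1.6 -0.9]
[[-0.    -0.075 -0.997]
 [-0.    -0.997  0.075]
 [-1.     0.     0.   ]]
GO [0.585 0.095 0.2  ] dp [ -0.36 -33.82   8.68] twist [ 0.1  0.  -0. ] now [ 0.6464 -0.2487  0.1964] F [-0.4  1.6 -0.9] t 3.1
```

Call:
play_rows(commands=[{"dp": [-0.4,-5,1],"twist": [0,0,0],"claw": 0.8},{"dp": [-0.4,-11,3],"twist": [0,0,0],"claw": 0.8},{"dp": [-0.4,-17,5],"twist": [0,0,0],"claw": 0.8},{"dp": [-0.4,-23,7],"twist": [0,0,0],"claw": 0.8},{"dp": [-0.4,-29,8.7],"twist": [0,0,0],"claw": 0.8}])

```text
time_s: 3.7
eef_pos: [0.5804, 0.0466, 0.199]
tool_rot: [[-0.003, -0.075, -0.997], [0.0, -0.997, 0.075], [-1.0, 0.0, 0.003]]
wrist_force: [1.1, -0.3, -1.1]
opening: 0.0293
```

Call:
play_rows(commands=[{"dp": [0,-4.8,0],"twist": [0,0,0],"claw": 0.8},{"dp": [0,-4.8,0],"twist": [0,0,0],"claw": 0.8},{"dp": [0,-4.8,0],"twist": [0,0,0],"claw": 0.8},{"dp": [0,-4.8,0],"twist": [0,0,0],"claw": 0.8}])

```text
time_s: 4.2
eef_pos: [0.5854, 0.0913, 0.1997]
tool_rot: [[-0.001, -0.076, -0.997], [-0.0, -0.997, 0.076], [-1.0, 0.0, 0.001]]
wrist_force: [0.1, -0.2, -0.3]
opening: 0.029
```

```bash
python3 - <<'E'
from h import *
s=st(); c,im=snap("wrist","w3.png"); cv2.imwrite("pics/w3b.png",cv2.resize(im,(800,600)))
b,m,l=blobs(im,(100,80,40),(130,255,255),None,8)
for x in b: print("blue",x[0],np.round(x[1],1),x[2], onz(c,[x[1]],.07))
E
```

```text
t 4.2 p [0.5854 0.0913 0.1997] open 0.029 F [ 0.1 -0.2 -0.3]
blue 329 [252.7 141.4] [239 128  28  28] [[0.62988157 0.09246631 0.07      ]]
blue 306 [258.  219.3] [251 207  15  24] [[0.5579615  0.09347383 0.07      ]]
blue 1858 [151.5 236.3] [126 211  51  52] [[0.54815228 0.19529561 0.07      ]]
```

View pics/w3b.png

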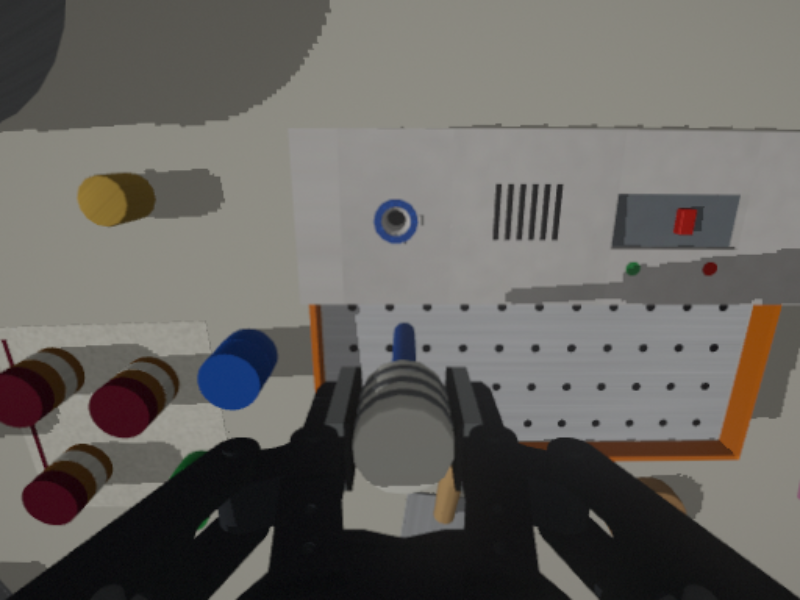

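Wrist view (800 scale): blue ring at (395,221), tube foot at (403,325) and nib at (685,221). The jars are at (45,385), (135,395) and (65,485), and the blue and green decoys are next to them.

```bash
python3 - <<'E'
from h import *
c=viewer.get_calibration("wrist"); im=cv2.imread("pics/w3.png"); s=st()
b,m,l=blobs(im,(100,80,40),(130,255,255),(245,200,272,240),8)
ys,xs=np.where(m>0)
for r in range(205,232,2): 
    q=xs[ys==r]; print(r,q.min() if len(q) else None,q.max() if len(q) else None,end="; ")
print()
for z in(.113,.116,.119): print(z,onz(c,[(258,206.7)],z))
b,m,l=blobs(im,(172,120,60),(6,255,255),(400,125,470,180),10)
for x in b: print("red",x[0],np.round(x[1],1), x[2],onz(c,[x[1]],.07))
# ring outer ellipse fit & hole
b,m,l=blobs(im,(100,80,40),(130,255,255),(235,125,270,160),50)
cn=max(cv2.findContours(m,cv2.RETR_EXTERNAL,cv2.CHAIN_APPROX_NONE)[0],key=len); e=cv2.fitEllipse(cn); print("ring",e, onz(c,[e[0]],.07),onz(c,[e[0]],.072))
E
```

```text
t 4.25 p [0.5855 0.0912 0.1998] open 0.029 F [0.2 0.2 0.4]
205 None None; 207 256 260; 209 253 263; 211 253 264; 213 252 264; 215 252 264; 217 252 264; 219 252 264; 221 251 264; 223 251 265; 225 251 265; 227 251 265; 229 251 265; 231 None None; 
0.113 [[0.58691643 0.09133235 0.113     ]]
0.116 [[0.58806432 0.09124997 0.116     ]]
0.119 [[0.58921222 0.09116759 0.119     ]]
red 211 [438.1 141.1] [431 133  15  17] [[ 0.61847274 -0.06606936  0.07      ]]
red 59 [453.9 171.6] [450 168   9   8] [[ 0.59018478 -0.08345504  0.07      ]]
ring ((252.8980712890625, 141.32791137695312), (26.654516220092773, 27.252681732177734), 172.44895935058594) [[0.62999926 0.09230294 0.07      ]] [[0.63028506 0.09224971 0.072     ]]
```

```bash
python3 - <<'E'
from h import *
go((.6325,.0924,.163),-94.4)
E
```

```text
GO [0.6325 0.0924 0.163 ] dp [ 3.68 -0.48 -4.68] twist [ 0.  0. -0.] now [0.5855 0.0912 0.1998] F [0.2 0.2 0.4] t 4.2
```

Call:
play_rows(commands=[{"dp": [1,-0.2,-2.5],"twist": [0,0,0],"claw": 0.8},{"dp": [2.5,-0.5,-4.7],"twist": [0,0,0],"claw": 0.8},{"dp": [3.7,-0.5,-4.7],"twist": [0,0,0],"claw": 0.8},{"dp": [3.7,-0.5,-4.7],"twist": [0,0,0],"claw": 0.8},{"dp": [3.7,-0.5,-4.7],"twist": [0,0,0],"claw": 0.8}])

```text
time_s: 4.88
eef_pos: [0.6324, 0.0938, 0.1638]
tool_rot: [[0.0, -0.075, -0.997], [-0.0, -0.997, 0.075], [-1.0, 0.0, -0.0]]
wrist_force: [-0.6, -0.5, -0.0]
opening: 0.029
```

```bash
python3 - <<'E'
from h import *
s=st(); c,im=snap("wrist","w4.png")
print(np.round(proj(c,[[.63,.0924,.07],[.63,.0924,.08]]),1))
cv2.imwrite("pics/w4b.png",cv2.resize(im[160:310,180:340],None,fx=4,fy=4))
E
```

```text
t 4.88 p [0.6324 0.0938 0.1638] open 0.029 F [-0.6 -0.5 -0. ]
[[260.3 208. ]
 [260.4 212.8]]
```

View pics/w4b.png

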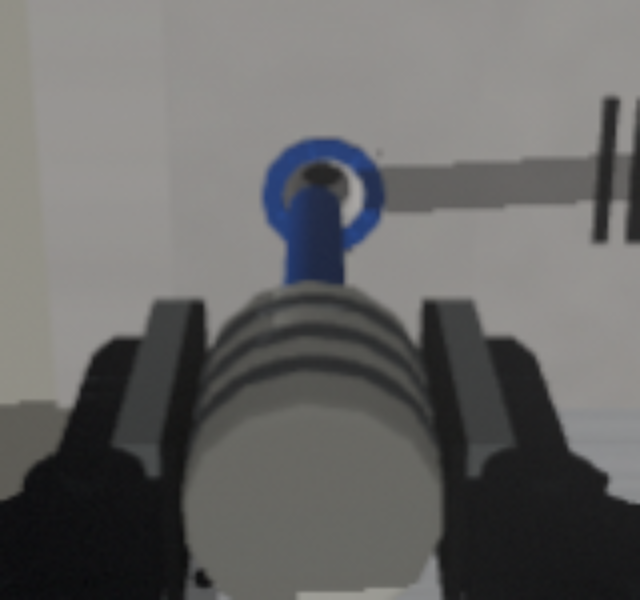

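```bash
python3 - <<'E'
from h import *
c=viewer.get_calibration("wrist"); st()
print("ring",onz(c,[(180+324/4,160+195/4)],.07))
for v in (185,188): print("foot", onz(c,[(180+316/4,160+v/4)],.080)-[.005,0,0])
E
```

```text
t 4.92 p [0.6326 0.0939 0.1642] open 0.0289 F [-1.1 -0.  -0.6]
ring [[0.62946713 0.09202898 0.07      ]]
foot [[0.63046211 0.09320398 0.08      ]]
foot [[0.6298672  0.09324784 0.08      ]]
```

Call:
play_rows(commands=[{"dp": [0,0.12,0.05],"twist": [0,0,0],"claw": 0.8},{"dp": [0.6,0.12,0.05],"twist": [0,0,0],"claw": 0.8},{"dp": [1.2,0.12,0.05],"twist": [0,0,0],"claw": 0.8},{"dp": [1.9,0.12,0.05],"twist": [0,0,0],"claw": 0.8},{"dp": [1.9,0.12,0.05],"twist": [0,0,0],"claw": 0.8}], force=60)

```text
time_s: 5.55
eef_pos: [0.6317, 0.0929, 0.1431]
tool_rot: [[-0.002, -0.075, -0.997], [-0.0, -0.997, 0.075], [-1.0, 0.0, 0.002]]
wrist_force: [-0.4, -0.8, -0.5]
opening: 0.0286
```

Call:
play_rows(commands=[{"dp": [0.6,0,0],"twist": [0,0,0],"claw": 0.8},{"dp": [1.2,0,0],"twist": [0,0,0],"claw": 0.8},{"dp": [1.8,0,0],"twist": [0,0,0],"claw": 0.8},{"dp": [2.3,0,0],"twist": [0,0,0],"claw": 0.8},{"dp": [2.3,0,0],"twist": [0,0,0],"claw": 0.8}])

```text
time_s: 6.18
eef_pos: [0.6321, 0.0927, 0.1224]
tool_rot: [[0.0, -0.075, -0.997], [-0.0, -0.997, 0.075], [-1.0, 0.0, -0.001]]
wrist_force: [-4.2, -2.1, 8.0]
opening: 0.0284
```

Call:
play_rows(commands=[{"dp": [0.3,0,0],"twist": [0,0,0],"claw": 0.8},{"dp": [0.3,0,0],"twist": [0,0,0],"claw": 0.8}])

```text
time_s: 6.42
eef_pos: [0.6322, 0.0926, 0.1204]
tool_rot: [[0.001, -0.075, -0.997], [-0.001, -0.997, 0.075], [-1.0, 0.0, -0.001]]
wrist_force: [-6.5, -2.1, 14.2]
opening: 0.0281
```

Call:
play_rows(commands=[{"dp": [0.3,0,0.05],"twist": [0,0,0],"claw": 0.8},{"dp": [0.3,0,0.05],"twist": [0,0,0],"claw": 0.8},{"dp": [0.3,0,0.05],"twist": [0,0,0],"claw": 0.8}])

```text
time_s: 6.8
eef_pos: [0.6324, 0.0926, 0.1203]
tool_rot: [[0.004, -0.074, -0.997], [-0.001, -0.997, 0.074], [-1.0, 0.0, -0.004]]
wrist_force: [-11.9, -3.0, 29.1]
opening: 0.0287
```

Bottomed: the force rises with no travel. I release and go up.

Call:
play_rows(commands=[{"dp": [-0.5,0,0],"twist": [0,0,0],"claw": 0.8},{"dp": [-0.5,0,0],"twist": [0,0,0],"claw": 0.4},{"dp": [-0.5,0,0],"twist": [0,0,0],"claw": 0.3},{"dp": [-0.5,0,0],"twist": [0,0,0],"claw": 0.3}])

```text
time_s: 7.3
eef_pos: [0.6316, 0.0931, 0.1197]
tool_rot: [[-0.001, -0.075, -0.997], [0.0, -0.997, 0.075], [-1.0, -0.0, 0.001]]
wrist_force: [-0.5, 0.4, -0.7]
opening: 0.0598
```

Call:
play_rows(commands=[{"dp": [-3,0,0],"twist": [0,0,0],"claw": 0.3},{"dp": [-8,0,0],"twist": [0,0,0],"claw": 0.3},{"dp": [-10,-4,3],"twist": [0,0,0],"claw": 0.3},{"dp": [-10,-9,7],"twist": [0,0,0],"claw": 0.3},{"dp": [-10,-14,11],"twist": [0,0,0],"claw": 0.3}])

```text
time_s: 7.92
eef_pos: [0.5333, 0.2395, 0.2204]
tool_rot: [[0.001, -0.076, -0.997], [0.0, -0.997, 0.076], [-1.0, -0.0, -0.001]]
wrist_force: [1.0, 1.5, 0.2]
opening: 0.0596
```

```bash
python3 - <<'E'
from h import *
s=st(); go((.48,.295,.22),-90)
E
```

```text
t 7.92 p [0.5333 0.2395 0.2204] open 0.0596 F [1.  1.5 0.2]
GO [0.48  0.295 0.22 ] dp [ 0.03 -5.13  5.73] twist [-4.3 -0.   0. ] now [0.5333 0.2395 0.2204] F [1.  1.5 0.2] t 7.9
```

Call:
play_rows(commands=[{"dp": [-1,-4,5],"twist": [0,0,0],"claw": 0.3},{"dp": [-2,-8.3,10],"twist": [0,0,0],"claw": 0.3},{"dp": [-2,-8.3,10],"twist": [0,0,0],"claw": 0.3},{"dp": [-2,-8.3,10],"twist": [0,0,0],"claw": 0.3}])

```text
time_s: 8.43
eef_pos: [0.4407, 0.3287, 0.2402]
tool_rot: [[0.001, -0.073, -0.997], [-0.0, -0.997, 0.073], [-1.0, 0.0, -0.001]]
wrist_force: [0.8, -0.7, 0.6]
opening: 0.0599
```

```bash
python3 - <<'E'
from h import *
s=st(); c,im=snap("wrist","w5.png"); cv2.imwrite("pics/w5b.png",cv2.resize(im,(800,600)))
b,m,l=blobs(im,(165,80,30),(6,255,255),None,200)
for x in b: print("maroon",x[0],np.round(x[1],1), x[2],onz(c,[x[1]],.046))
E
```

```text
t 8.43 p [0.4407 0.3287 0.2402] open 0.0599 F [ 0.8 -0.7  0.6]
maroon 254 [192.  130.4] [186  73  14 123] [[0.49252241 0.39495817 0.046     ]]
maroon 1361 [214.2  96.6] [194  76  42  42] [[0.52471901 0.36746613 0.046     ]]
maroon 1313 [286.2 104.5] [266  84  41  42] [[0.51147639 0.29431991 0.046     ]]
maroon 1079 [221.4 178.1] [203 159  38  38] [[0.43824438 0.36967633 0.046     ]]
```

View pics/w5b.png

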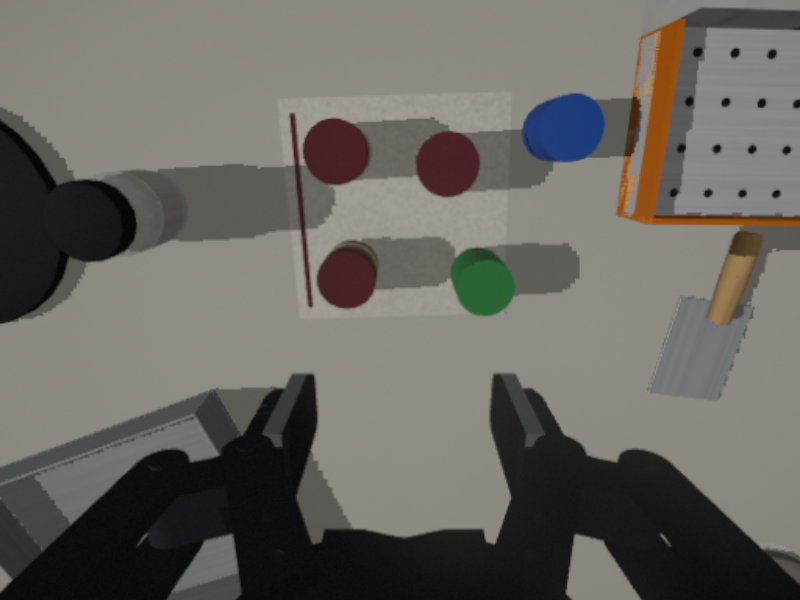

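Wrist view: jars A (336,151), B (448,163) and C (347,278), with the decoys blue (563,127) and green (483,282). The jar positions agree with the overhead cameras. I pick B first.

Call:
play_rows(commands=[{"dp": [4,1.5,-4],"twist": [0,0,0],"claw": 0.36},{"dp": [9,2.9,-7.3],"twist": [0,0,0],"claw": 0.36},{"dp": [13,2.9,-7.3],"twist": [0,0,0],"claw": 0.36},{"dp": [13,2.9,-7.3],"twist": [0,0,0],"claw": 0.36},{"dp": [13,2.9,-7.3],"twist": [0,0,0],"claw": 0.36}])

```text
time_s: 9.1
eef_pos: [0.5125, 0.2937, 0.1115]
tool_rot: [[0.002, -0.076, -0.997], [0.001, -0.997, 0.076], [-1.0, -0.001, -0.002]]
wrist_force: [-0.2, 0.2, 0.6]
opening: 0.0548
```

```bash
python3 - <<'E'
from h import *
s=st(); c,im=snap("wrist","w6.png"); go((.511,.2945,.031),-94.1)
b,m,l=blobs(im,(165,80,30),(6,255,255),None,200)
for x in b: print("maroon",x[0],np.round(x[1],1), x[2],onz(c,[x[1]],.046))
E
```

```text
t 9.1 p [0.5125 0.2937 0.1115] open 0.0548 F [-0.2  0.2  0.6]
GO [0.511  0.2945 0.031 ] dp [ 8.12 -0.01  0.18] twist [-0.2 -0.2  0.1] now [0.5126 0.2942 0.1122] F [-0.3  0.3  0.7] t 9.2
maroon 3433 [148.7 210.9] [118 160  66 132] [[0.5247486  0.36782532 0.046     ]]
maroon 2883 [257.4 219.3] [228 189  60  61] [[0.51300427 0.29442123 0.046     ]]
```

Well aligned. Down, grip, and lift.

Call:
play_rows(commands=[{"dp": [4,0,0.1],"twist": [0,0,0],"claw": 0.36},{"dp": [8.1,0,0.1],"twist": [0,0,0],"claw": 0.36},{"dp": [8.1,0,0.1],"twist": [0,0,0],"claw": 0.36},{"dp": [8.1,0,0.1],"twist": [0,0,0],"claw": 0.7},{"dp": [8.1,0,0.1],"twist": [0,0,0],"claw": 0.7}], force=30)

```text
time_s: 9.78
eef_pos: [0.5116, 0.2948, 0.0316]
tool_rot: [[0.004, -0.074, -0.997], [0.001, -0.997, 0.074], [-1.0, -0.002, -0.004]]
wrist_force: [-0.1, 0.5, 0.1]
opening: 0.0412
```

Call:
play_rows(commands=[{"dp": [0,0,0],"twist": [0,0,0],"claw": 0.7},{"dp": [-4,0,0],"twist": [0,0,0],"claw": 0.7},{"dp": [-8,0,0],"twist": [0,0,0],"claw": 0.7},{"dp": [-12,0,0],"twist": [0,0,0],"claw": 0.7},{"dp": [-12,0,0],"twist": [0,0,0],"claw": 0.7}])

```text
time_s: 10.4
eef_pos: [0.5121, 0.295, 0.1536]
tool_rot: [[0.008, -0.075, -0.997], [0.003, -0.997, 0.075], [-1.0, -0.004, -0.008]]
wrist_force: [-0.6, -0.1, -0.2]
opening: 0.0414
```

```bash
python3 - <<'E'
from h import *
go((.5054,-.0686,.15),-94.1); go((.5054,-.0686,.064),-94.1)
E
```

```text
GO [ 0.5054 -0.0686  0.15  ] dp [ 0.25 36.31 -2.04] twist [-0.2 -0.4  0.2] now [0.5121 0.295  0.1536] F [-0.6 -0.1 -0.2] t 10.4
GO [ 0.5054 -0.0686  0.064 ] dp [ 8.85 36.34 -1.97] twist [-0.2 -0.4  0.2] now [0.5121 0.295  0.1536] F [-0.6 -0.1 -0.2] t 10.4
```

Call:
play_rows(commands=[{"dp": [0.2,5,-0.3],"twist": [0,0,0],"claw": 0.7},{"dp": [0.2,11,-0.6],"twist": [0,-0.4,0.2],"claw": 0.7},{"dp": [0.2,17,-1],"twist": [0,-0.4,0.2],"claw": 0.7},{"dp": [0.2,23,-1.4],"twist": [0,-0.4,0.2],"claw": 0.7},{"dp": [0.2,29,-1.8],"twist": [0,-0.4,0.2],"claw": 0.7}])

```text
time_s: 11.02
eef_pos: [0.5059, 0.0019, 0.1468]
tool_rot: [[-0.008, -0.074, -0.997], [-0.003, -0.997, 0.075], [-1.0, 0.004, 0.008]]
wrist_force: [1.1, -0.5, -0.8]
opening: 0.041
```

Call:
play_rows(commands=[{"dp": [0,5,-0.1],"twist": [0,0,0],"claw": 0.7},{"dp": [0,7.3,-0.2],"twist": [0,0,0],"claw": 0.7},{"dp": [0,7.3,-0.2],"twist": [0,0,0],"claw": 0.7},{"dp": [0,7.3,-0.2],"twist": [0,0,0],"claw": 0.7}])

```text
time_s: 11.52
eef_pos: [0.5028, -0.0685, 0.1472]
tool_rot: [[-0.008, -0.074, -0.997], [-0.002, -0.997, 0.075], [-1.0, 0.003, 0.008]]
wrist_force: [0.8, 1.1, -0.8]
opening: 0.0412
```

```bash
python3 - <<'E'
from h import *
go((.5054,-.0686,.063),-94.1)
E
```

```text
GO [ 0.5054 -0.0686  0.063 ] dp [ 8.41 -0.04 -0.33] twist [-0.2  0.5 -0.2] now [ 0.5028 -0.0685  0.1472] F [ 0.8  1.1 -0.8] t 11.5
```

Call:
play_rows(commands=[{"dp": [4,0,-0.3],"twist": [0,0.5,-0.2],"claw": 0.7},{"dp": [7,0,-0.3],"twist": [0,0.5,-0.2],"claw": 0.7},{"dp": [8.4,0,-0.3],"twist": [0,0.5,-0.2],"claw": 0.7},{"dp": [8.4,0,-0.3],"twist": [0,0.5,-0.2],"claw": 0.7}])

```text
time_s: 12.02
eef_pos: [0.5055, -0.069, 0.0632]
tool_rot: [[0.001, -0.073, -0.997], [0.0, -0.997, 0.073], [-1.0, -0.0, -0.001]]
wrist_force: [0.4, -0.5, 0.0]
opening: 0.0415
```

Call:
play_rows(commands=[{"dp": [0,0,0],"twist": [0,0,0],"claw": 0.5},{"dp": [0,0,0],"twist": [0,0,0],"claw": 0.36},{"dp": [0,0,0],"twist": [0,0,0],"claw": 0.36},{"dp": [-5,0,0],"twist": [0,0,0],"claw": 0.36},{"dp": [-10,0,0],"twist": [0,0,0],"claw": 0.36}])

```text
time_s: 12.65
eef_pos: [0.505, -0.0698, 0.1646]
tool_rot: [[0.001, -0.075, -0.997], [0.0, -0.997, 0.075], [-1.0, -0.0, -0.001]]
wrist_force: [0.5, -1.1, 0.8]
opening: 0.0548
```

```bash
python3 - <<'E'
from h import *
go((.524,.367,.15),-94.1); 
c,im=snap("top"); b,m,l=blobs(im,(165,80,30),(8,255,255),(150,150,340,250),60)
for x in b: print("maroon",x[0],np.round(x[1],1), onz(c,[x[1]],.046),onz(c,[x[1]],.076))
E
```

```text
GO [0.524 0.367 0.15 ] dp [  1.47 -43.7    1.38] twist [-0.2 -0.   0. ] now [ 0.505  -0.0698  0.1646] F [ 0.5 -1.1  0.8] t 12.7
maroon 111 [165.4 207.4] [[0.52019922 0.36515961 0.046     ]] [[0.51558071 0.35909585 0.076     ]]
maroon 112 [163.1 234.2] [[0.43355332 0.36728307 0.046     ]] [[0.43090723 0.36117096 0.076     ]]
```

Call:
play_rows(commands=[{"dp": [0,-6,0.2],"twist": [0,0,0],"claw": 0.36},{"dp": [0,-12,0.4],"twist": [0,0,0],"claw": 0.36},{"dp": [0,-18,0.6],"twist": [0,0,0],"claw": 0.36},{"dp": [0,-24,0.8],"twist": [0,0,0],"claw": 0.36},{"dp": [0,-30,1],"twist": [0,0,0],"claw": 0.36}])

```text
time_s: 13.32
eef_pos: [0.5177, 0.232, 0.1637]
tool_rot: [[0.003, -0.075, -0.997], [-0.0, -0.997, 0.075], [-1.0, -0.0, -0.003]]
wrist_force: [1.2, -0.6, 0.1]
opening: 0.0547
```

Call:
play_rows(commands=[{"dp": [1,-6,0.2],"twist": [0,0,0],"claw": 0.36},{"dp": [3,-12,0.4],"twist": [0,0,0],"claw": 0.36},{"dp": [4,-13.7,0.4],"twist": [0,0,0],"claw": 0.36},{"dp": [4,-13.7,0.4],"twist": [0,0,0],"claw": 0.36},{"dp": [4,-13.7,0.4],"twist": [0,0,0],"claw": 0.36}])

```text
time_s: 13.95
eef_pos: [0.5246, 0.3656, 0.124]
tool_rot: [[0.002, -0.076, -0.997], [-0.001, -0.997, 0.076], [-1.0, 0.0, -0.002]]
wrist_force: [0.3, -1.0, -0.6]
opening: 0.0548
```

```bash
python3 - <<'E'
from h import *
s=st(); c,im=snap("wrist","w7.png"); go((.524,.367,.031),-94.1)
b,m,l=blobs(im,(165,80,30),(6,255,255),None,200)
for x in b: print("maroon",x[0],np.round(x[1],1), x[2],onz(c,[x[1]],.046))
E
```

```text
t 13.95 p [0.5246 0.3656 0.124 ] open 0.0548 F [ 0.3 -1.  -0.6]
GO [0.524 0.367 0.031] dp [ 9.33 -0.15  0.12] twist [-0.3 -0.2  0. ] now [0.5248 0.3655 0.1243] F [-0.1 -0.9  0.2] t 14.0
maroon 457 [217.9 233.9] [211 165  15 145] [[0.51025285 0.3968433  0.046     ]]
maroon 2533 [254.8 211.7] [227 183  57  57] [[0.52587787 0.36800224 0.046     ]]
maroon 2036 [260.5 307.6] [236 283  50  50] [[0.4414384  0.37008304 0.046     ]]
```

Call:
play_rows(commands=[{"dp": [4.5,-0.2,0],"twist": [0,0,0],"claw": 0.36},{"dp": [9.3,-0.2,0],"twist": [0,0,0],"claw": 0.36},{"dp": [9.3,-0.2,0],"twist": [0,0,0],"claw": 0.36},{"dp": [9.3,-0.2,0],"twist": [0,0,0],"claw": 0.7},{"dp": [9.3,-0.2,0],"twist": [0,0,0],"claw": 0.7}])

```text
time_s: 14.62
eef_pos: [0.5258, 0.3694, 0.0331]
tool_rot: [[0.006, -0.075, -0.997], [0.002, -0.997, 0.075], [-1.0, -0.002, -0.005]]
wrist_force: [-0.1, 1.0, -0.4]
opening: 0.041
```

Call:
play_rows(commands=[{"dp": [0,0,0],"twist": [0,0,0],"claw": 0.7},{"dp": [-4,0,0],"twist": [0,0,0],"claw": 0.7},{"dp": [-8,0,0],"twist": [0,0,0],"claw": 0.7},{"dp": [-12,0,0],"twist": [0,0,0],"claw": 0.7},{"dp": [-12,0,0],"twist": [0,0,0],"claw": 0.7}])

```text
time_s: 15.25
eef_pos: [0.5259, 0.3701, 0.1552]
tool_rot: [[0.009, -0.074, -0.997], [0.004, -0.997, 0.074], [-1.0, -0.005, -0.009]]
wrist_force: [0.0, -0.4, -0.9]
opening: 0.0415
```

```bash
python3 - <<'E'
from h import *
go((.5108,.0062,.15),-94.1)
E
```

```text
GO [0.5108 0.0062 0.15  ] dp [ 0.37 36.41 -1.19] twist [-0.2 -0.5  0.3] now [0.5259 0.3701 0.1552] F [ 0.  -0.4 -0.9] t 15.2
```

Call:
play_rows(commands=[{"dp": [0.2,5,-0.2],"twist": [0,0,0],"claw": 0.7},{"dp": [0.2,11,-0.4],"twist": [0,-0.5,0.3],"claw": 0.7},{"dp": [0.2,17,-0.6],"twist": [0,-0.5,0.3],"claw": 0.7},{"dp": [0.2,23,-0.8],"twist": [0,-0.5,0.3],"claw": 0.7},{"dp": [0.2,29,-1],"twist": [0,-0.5,0.3],"claw": 0.7}])

```text
time_s: 15.88
eef_pos: [0.5117, 0.0774, 0.148]
tool_rot: [[-0.008, -0.074, -0.997], [-0.005, -0.997, 0.074], [-1.0, 0.005, 0.008]]
wrist_force: [0.8, -0.2, -1.0]
opening: 0.041
```

Call:
play_rows(commands=[{"dp": [0,5,-0.1],"twist": [0,0,0],"claw": 0.7},{"dp": [0,7.4,-0.2],"twist": [0,0,0],"claw": 0.7},{"dp": [0,7.4,-0.2],"twist": [0,0,0],"claw": 0.7},{"dp": [0,7.4,-0.2],"twist": [0,0,0],"claw": 0.7}])

```text
time_s: 16.38
eef_pos: [0.5087, 0.0059, 0.1485]
tool_rot: [[-0.008, -0.075, -0.997], [-0.004, -0.997, 0.075], [-1.0, 0.005, 0.008]]
wrist_force: [-0.2, 1.0, 0.0]
opening: 0.0414
```

```bash
python3 - <<'E'
from h import *
go((.5108,.0062,.064),-94.1)
E
```

```text
GO [0.5108 0.0062 0.064 ] dp [ 8.45 -0.09 -0.27] twist [-0.2  0.4 -0.3] now [0.5087 0.0059 0.1485] F [-0.2  1.   0. ] t 16.4
```

Call:
play_rows(commands=[{"dp": [4,-0.1,-0.3],"twist": [0,0.4,-0.3],"claw": 0.7},{"dp": [7,-0.1,-0.3],"twist": [0,0.4,-0.3],"claw": 0.7},{"dp": [8.4,-0.1,-0.3],"twist": [0,0.4,-0.3],"claw": 0.7},{"dp": [8.4,-0.1,-0.3],"twist": [0,0.4,-0.3],"claw": 0.7}])

```text
time_s: 16.88
eef_pos: [0.5112, 0.0064, 0.0644]
tool_rot: [[-0.001, -0.073, -0.997], [0.0, -0.997, 0.073], [-1.0, -0.0, 0.001]]
wrist_force: [-0.1, 0.5, -1.7]
opening: 0.0414
```

Call:
play_rows(commands=[{"dp": [0,0,0],"twist": [0,0,0],"claw": 0.5},{"dp": [0,0,0],"twist": [0,0,0],"claw": 0.36},{"dp": [0,0,0],"twist": [0,0,0],"claw": 0.36},{"dp": [-5,0,0],"twist": [0,0,0],"claw": 0.36},{"dp": [-10,0,0],"twist": [0,0,0],"claw": 0.36}])

```text
time_s: 17.5
eef_pos: [0.5111, 0.0055, 0.166]
tool_rot: [[-0.001, -0.075, -0.997], [0.0, -0.997, 0.075], [-1.0, 0.0, 0.001]]
wrist_force: [1.1, -0.6, 1.0]
opening: 0.0548
```

```bash
python3 - <<'E'
from h import *
go((.439,.37,.15),-94.1); 
c,im=snap("top"); b,m,l=blobs(im,(165,80,30),(8,255,255),(150,150,340,250),60)
for x in b: print("maroon",x[0],np.round(x[1],1), onz(c,[x[1]],.046),onz(c,[x[1]],.076))
E
```

```text
GO [0.439 0.37  0.15 ] dp [  1.61 -35.81   9.91] twist [-0.2  0.1 -0. ] now [0.5111 0.0055 0.166 ] F [ 1.1 -0.6  1. ] t 17.5
maroon 64 [276.1 215.5] [[0.50454411 0.00810913 0.046     ]] [[0.50028197 0.01017333 0.076     ]]
maroon 91 [300.1 216.7] [[ 0.50278484 -0.06933243  0.046     ]] [[ 0.49856275 -0.06550532  0.076     ]]
maroon 112 [163.1 234.2] [[0.43355332 0.36728307 0.046     ]] [[0.43090723 0.36117096 0.076     ]]
```

Call:
play_rows(commands=[{"dp": [0,-6,1.6],"twist": [0,0,0],"claw": 0.36},{"dp": [0,-12,3.2],"twist": [0,0,0],"claw": 0.36},{"dp": [0,-18,4.8],"twist": [0,0,0],"claw": 0.36},{"dp": [0,-24,6.4],"twist": [0,0,0],"claw": 0.36},{"dp": [0,-30,8],"twist": [0,0,0],"claw": 0.36}])

```text
time_s: 18.18
eef_pos: [0.4536, 0.3126, 0.1652]
tool_rot: [[0.001, -0.075, -0.997], [0.0, -0.997, 0.075], [-1.0, -0.0, -0.001]]
wrist_force: [1.5, 0.2, -0.5]
opening: 0.055
```

Call:
play_rows(commands=[{"dp": [2,-4.5,1.5],"twist": [0,0,0],"claw": 0.36},{"dp": [4,-5.9,2],"twist": [0,0,0],"claw": 0.36},{"dp": [4,-5.9,2],"twist": [0,0,0],"claw": 0.36},{"dp": [4,-5.9,2],"twist": [0,0,0],"claw": 0.36}])

```text
time_s: 18.68
eef_pos: [0.4393, 0.3698, 0.1252]
tool_rot: [[0.0, -0.076, -0.997], [-0.0, -0.997, 0.076], [-1.0, 0.0, -0.0]]
wrist_force: [0.7, 0.2, -0.3]
opening: 0.055
```

```bash
python3 - <<'E'
from h import *
s=st(); c,im=snap("wrist","w8.png"); go((.4385,.3697,.031),-94.1)
b,m,l=blobs(im,(165,80,30),(6,255,255),None,200)
for x in b: print("maroon",x[0],np.round(x[1],1), x[2],onz(c,[x[1]],.046))
E
```

```text
t 18.68 p [0.4393 0.3698 0.1252] open 0.055 F [ 0.7  0.2 -0.3]
GO [0.4385 0.3697 0.031 ] dp [9.46 0.02 0.11] twist [-0.3 -0.1  0. ] now [0.4395 0.3698 0.1256] F [ 0.3 -0.3 -0.5] t 18.7
maroon 634 [210.8 138.6] [202  54  18 178] [[0.49509577 0.39769254 0.046     ]]
maroon 2517 [257.7 213. ] [230 185  57  57] [[0.43877705 0.37024796 0.046     ]]
```

Call:
play_rows(commands=[{"dp": [4.5,0,0],"twist": [0,0,0],"claw": 0.36},{"dp": [9.4,0,0],"twist": [0,0,0],"claw": 0.36},{"dp": [9.4,0,0],"twist": [0,0,0],"claw": 0.36},{"dp": [9.4,0,0],"twist": [0,0,0],"claw": 0.7},{"dp": [9.4,0,0],"twist": [0,0,0],"claw": 0.7}])

```text
time_s: 19.35
eef_pos: [0.4399, 0.3715, 0.0332]
tool_rot: [[0.004, -0.075, -0.997], [0.002, -0.997, 0.075], [-1.0, -0.002, -0.003]]
wrist_force: [0.7, -0.5, -0.4]
opening: 0.0414
```

Call:
play_rows(commands=[{"dp": [0,0,0],"twist": [0,0,0],"claw": 0.7},{"dp": [-4,0,0],"twist": [0,0,0],"claw": 0.7},{"dp": [-8,0,0],"twist": [0,0,0],"claw": 0.7},{"dp": [-13,0,0],"twist": [0,0,0],"claw": 0.7},{"dp": [-13,0,0],"twist": [0,0,0],"claw": 0.7}])

```text
time_s: 19.98
eef_pos: [0.4404, 0.3724, 0.1659]
tool_rot: [[0.008, -0.074, -0.997], [0.005, -0.997, 0.074], [-1.0, -0.006, -0.008]]
wrist_force: [-0.4, -0.6, -1.3]
opening: 0.0412
```

```bash
python3 - <<'E'
from h import *
go((.5162,.081,.15),-94.1)
E
```

```text
GO [0.5162 0.081  0.15  ] dp [ 1.5  28.51 -9.71] twist [-0.2 -0.5  0.3] now [0.4404 0.3724 0.1659] F [-0.4 -0.6 -1.3] t 20.0
```

Call:
play_rows(commands=[{"dp": [0.5,5,-2],"twist": [0,0,0],"claw": 0.7},{"dp": [1,11,-4],"twist": [0,-0.5,0.3],"claw": 0.7},{"dp": [1.5,17,-6],"twist": [0,-0.5,0.3],"claw": 0.7},{"dp": [1.5,22.5,-7.8],"twist": [0,-0.5,0.3],"claw": 0.7},{"dp": [1.5,28.5,-9.7],"twist": [0,-0.5,0.3],"claw": 0.7}])

```text
time_s: 20.6
eef_pos: [0.5136, 0.0782, 0.1453]
tool_rot: [[-0.01, -0.074, -0.997], [-0.005, -0.997, 0.074], [-1.0, 0.005, 0.01]]
wrist_force: [1.5, 0.3, -1.0]
opening: 0.0409
```

Call:
play_rows(commands=[{"dp": [0,0,0],"twist": [0,0,0],"claw": 0.7},{"dp": [0,0,0],"twist": [0,0,0],"claw": 0.7}])

```text
time_s: 20.85
eef_pos: [0.5133, 0.0801, 0.1454]
tool_rot: [[-0.01, -0.076, -0.997], [-0.004, -0.997, 0.076], [-1.0, 0.005, 0.01]]
wrist_force: [-0.4, 0.6, -1.1]
opening: 0.0413
```

```bash
python3 - <<'E'
from h import *
go((.5162,.081,.064),-94.1)
E
```

```text
GO [0.5162 0.081  0.064 ] dp [ 8.13 -0.15 -0.36] twist [-0.2  0.6 -0.3] now [0.5133 0.0801 0.1454] F [-0.4  0.6 -1.1] t 20.9
```

Call:
play_rows(commands=[{"dp": [4,-0.1,-0.3],"twist": [0,0.6,-0.3],"claw": 0.7},{"dp": [7,-0.1,-0.3],"twist": [0,0.6,-0.3],"claw": 0.7},{"dp": [8.1,-0.1,-0.3],"twist": [0,0.6,-0.3],"claw": 0.7},{"dp": [8.1,-0.1,-0.3],"twist": [0,0.6,-0.3],"claw": 0.7}])

```text
time_s: 21.35
eef_pos: [0.5159, 0.0814, 0.0646]
tool_rot: [[0.001, -0.073, -0.997], [-0.0, -0.997, 0.073], [-1.0, 0.0, -0.001]]
wrist_force: [-0.3, 0.2, 0.4]
opening: 0.0414
```

Call:
play_rows(commands=[{"dp": [0,0,0],"twist": [0,0,0],"claw": 0.5},{"dp": [0,0,0],"twist": [0,0,0],"claw": 0.36},{"dp": [0,0,0],"twist": [0,0,0],"claw": 0.36},{"dp": [-5,0,0],"twist": [0,0,0],"claw": 0.36},{"dp": [-11,0,0],"twist": [0,0,0],"claw": 0.36}])

```text
time_s: 21.98
eef_pos: [0.5153, 0.0803, 0.1754]
tool_rot: [[-0.001, -0.075, -0.997], [-0.0, -0.997, 0.075], [-1.0, 0.0, 0.001]]
wrist_force: [1.0, -0.5, 0.5]
opening: 0.0545
```

```bash
python3 - <<'E'
from h import *
# fingertip free slot on -y side of nib when off: own y -66-4-~13 = -83
go((.55,-.07,.25),-94.1)
E
```

```text
GO [ 0.55 -0.07  0.25] dp [-7.46 14.73 -4.58] twist [-0.2  0.  -0. ] now [0.5153 0.0803 0.1754] F [ 1.  -0.5  0.5] t 22.0
```

Call:
play_rows(commands=[{"dp": [-3,5,-1.5],"twist": [0,0,0],"claw": 0.7},{"dp": [-6,10,-3],"twist": [0,0,0],"claw": 1},{"dp": [-7.5,14.7,-4.6],"twist": [0,0,0],"claw": 1},{"dp": [-7.5,14.7,-4.6],"twist": [0,0,0],"claw": 1},{"dp": [-7.5,14.7,-4.6],"twist": [0,0,0],"claw": 1}])

```text
time_s: 22.6
eef_pos: [0.5503, -0.0693, 0.2496]
tool_rot: [[0.001, -0.075, -0.997], [0.0, -0.997, 0.075], [-1.0, -0.001, -0.001]]
wrist_force: [0.4, 0.2, -0.5]
opening: 0.0003
```

```bash
python3 - <<'E'
from h import *
s=st(); c,im=snap("wrist","w9.png"); cv2.imwrite("pics/w9b.png",cv2.resize(im,(800,600)))
b,m,l=blobs(im,(172,130,60),(6,255,255),None,20)
for x in b: print("red",x[0],np.round(x[1],1), x[2],onz(c,[x[1]],.07),onz(c,[x[1]],.076))
E
```

```text
t 22.6 p [ 0.5503 -0.0693  0.2496] open 0.0003 F [ 0.4  0.2 -0.5]
red 99 [251.  110.4] [247 104   8  14] [[ 0.61841008 -0.06729999  0.07      ]] [[ 0.61864409 -0.06745214  0.076     ]]
red 39 [268.  137.8] [265 135   7   7] [[ 0.59028652 -0.08234593  0.07      ]] [[ 0.59108644 -0.08219532  0.076     ]]
red 1043 [191.4 218. ] [173 201  38  35] [[0.50873254 0.00809738 0.07      ]] [[0.51117353 0.00642805 0.076     ]]
red 994 [260.8 217.5] [243 201  37  33] [[ 0.50350729 -0.06867925  0.07      ]] [[ 0.50605342 -0.06880365  0.076     ]]
red 1005 [123.2 220.1] [105 203  37  35] [[0.51177118 0.08475492 0.07      ]] [[0.51415103 0.08154304 0.076     ]]
```

View pics/w9b.png

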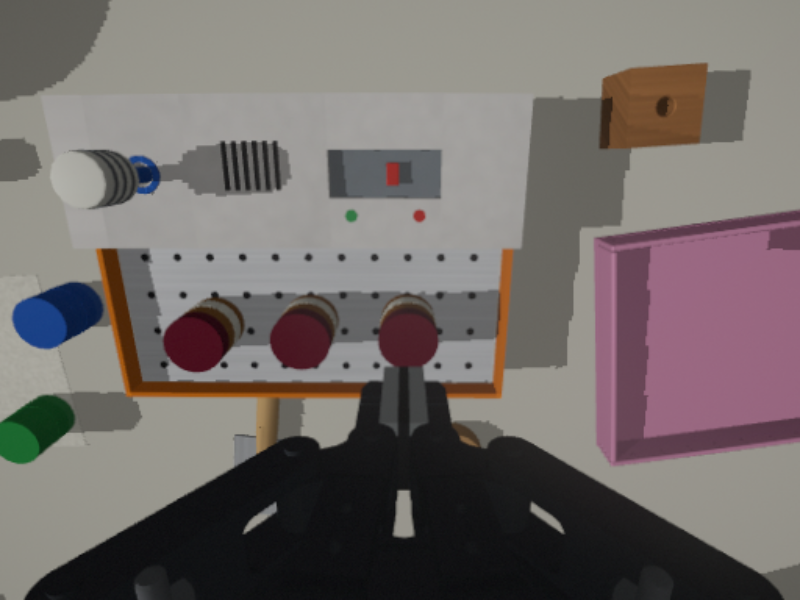

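All three jars stand upright on the bed at (200,335), (303,335) and (408,330). The filter head is at (90,180), the nib at (393,174) in its slot (329–441), and the closed tip is about 16 mm wide.

```bash
python3 - <<'E'
from h import *
go((.6172,-.0844,.12),-94.1)
E
```

```text
GO [ 0.6172 -0.0844  0.12  ] dp [12.94  1.07 -6.79] twist [-0.2 -0.   0. ] now [ 0.5502 -0.0688  0.2494] F [ 0.3 -0.1  0.9] t 22.6
```

Call:
play_rows(commands=[{"dp": [3,0.5,-4],"twist": [0,0,0],"claw": 1},{"dp": [8,1.1,-6.8],"twist": [0,0,0],"claw": 1},{"dp": [12.9,1.1,-6.8],"twist": [0,0,0],"claw": 1},{"dp": [12.9,1.1,-6.8],"twist": [0,0,0],"claw": 1},{"dp": [12.9,1.1,-6.8],"twist": [0,0,0],"claw": 1}])

```text
time_s: 23.28
eef_pos: [0.6186, -0.0849, 0.1228]
tool_rot: [[0.004, -0.073, -0.997], [-0.001, -0.997, 0.073], [-1.0, 0.0, -0.004]]
wrist_force: [0.7, -0.8, -0.7]
opening: 0.0003
```

```bash
python3 - <<'E'
from h import *
s=st(); c,im=snap("wrist","w10.png"); cv2.imwrite("pics/w10b.png",cv2.resize(im[120:300,150:390],(800,600)))
go((.6172,-.0844,.0915),-94.1)
b,m,l=blobs(im,(172,130,60),(6,255,255),None,20)
for x in b: print("red",x[0],np.round(x[1],1), x[2],onz(c,[x[1]],.07))
E
```

```text
t 23.27 p [ 0.6186 -0.0849  0.1228] open 0.0003 F [ 0.7 -0.8 -0.7]
GO [ 0.6172 -0.0844  0.0915] dp [ 3.22 -0.08  0.21] twist [-0.1 -0.3 -0. ] now [ 0.6191 -0.0853  0.1237] F [-0.1 -0.   0.3] t 23.3
red 266 [231. 230.] [225 219  13  22] [[ 0.61857729 -0.06718792  0.07      ]]
red 235 [ 35.4 357.8] [ 23 351  31  20] [[0.52049796 0.09638399 0.07      ]]
```

View pics/w10b.png

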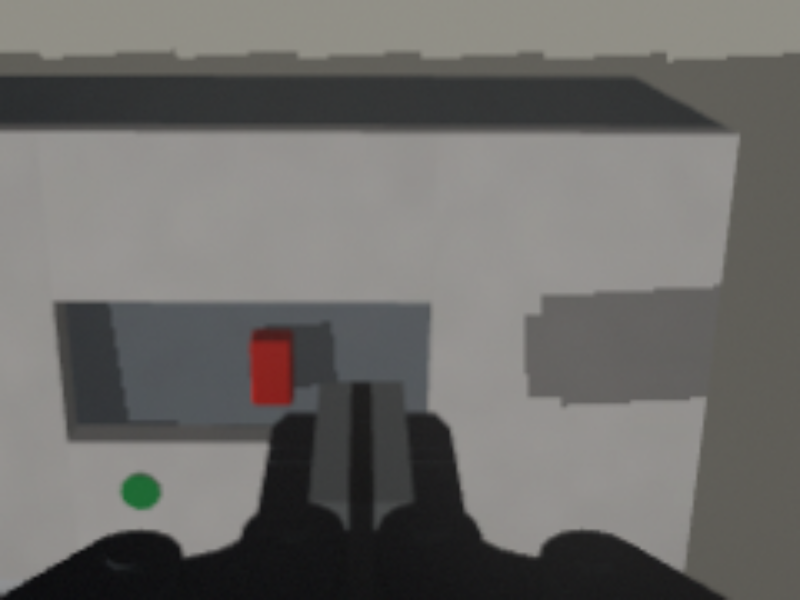

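The tip (318–405 in the crop) sits between the nib (272) and the slot end (430). I go down and push.

Call:
play_rows(commands=[{"dp": [1.5,-0.1,0.1],"twist": [0,0,0],"claw": 1},{"dp": [3.1,-0.1,0.1],"twist": [0,0,0],"claw": 1},{"dp": [3.1,-0.1,0.1],"twist": [0,0,0],"claw": 1},{"dp": [3.1,-0.1,0.1],"twist": [0,0,0],"claw": 1}])

```text
time_s: 23.82
eef_pos: [0.6169, -0.0846, 0.0896]
tool_rot: [[0.001, -0.075, -0.997], [-0.0, -0.997, 0.075], [-1.0, -0.0, -0.001]]
wrist_force: [0.3, 0.1, 0.0]
opening: -0.0002
```

Call:
play_rows(commands=[{"dp": [0,-0.5,0],"twist": [0,0,0],"claw": 1},{"dp": [0,-1.0,0],"twist": [0,0,0],"claw": 1},{"dp": [0,-1.5,0],"twist": [0,0,0],"claw": 1},{"dp": [0,-1.5,0],"twist": [0,0,0],"claw": 1}])

```text
time_s: 24.32
eef_pos: [0.6183, -0.069, 0.0901]
tool_rot: [[0.002, -0.074, -0.997], [0.0, -0.997, 0.074], [-1.0, -0.0, -0.002]]
wrist_force: [0.2, -0.5, 0.2]
opening: -0.0
```

Call:
play_rows(commands=[{"dp": [0,-0.2,0],"twist": [0,0,0],"claw": 1},{"dp": [0,-0.3,0],"twist": [0,0,0],"claw": 1},{"dp": [0,-0.3,0],"twist": [0,0,0],"claw": 1}])

```text
time_s: 24.7
eef_pos: [0.6184, -0.067, 0.0901]
tool_rot: [[0.002, -0.075, -0.997], [-0.001, -0.997, 0.075], [-1.0, 0.001, -0.002]]
wrist_force: [-1.0, -2.1, -0.1]
opening: 0.0
```

```bash
python3 - <<'E'
from h import *
s=st(); c,im=snap("wrist","w11.png")
b,m,l=blobs(im,(172,130,60),(6,255,255),None,20)
for x in b: print("red",x[0],np.round(x[1],1), x[2],onz(c,[x[1]],.07))
E
```

```text
t 24.7 p [ 0.6184 -0.067   0.0901] open 0.0 F [-1.  -2.1 -0.1]
red 63 [236.9 242.3] [231 240  14   8] [[ 0.62614118 -0.0560175   0.07      ]]
```

Call:
play_rows(commands=[{"dp": [0,-0.3,0],"twist": [0,0,0],"claw": 1},{"dp": [0,-0.4,0],"twist": [0,0,0],"claw": 1},{"dp": [0,-0.4,0],"twist": [0,0,0],"claw": 1}])

```text
time_s: 25.12
eef_pos: [0.6185, -0.0664, 0.0901]
tool_rot: [[0.001, -0.075, -0.997], [-0.006, -0.997, 0.075], [-1.0, 0.005, -0.002]]
wrist_force: [-2.2, -16.0, -0.2]
opening: -0.0001
```

Call:
play_rows(commands=[{"dp": [0,0.2,0],"twist": [0,0,0],"claw": 1},{"dp": [-3,0.2,0],"twist": [0,0,0],"claw": 1},{"dp": [-8,-1.5,4],"twist": [0,0,0],"claw": 1},{"dp": [-8,-2.8,4],"twist": [0,0,0],"claw": 1},{"dp": [-8,-2.8,4],"twist": [0,0,0],"claw": 1}])

```text
time_s: 25.75
eef_pos: [0.5809, -0.0306, 0.1702]
tool_rot: [[0.003, -0.073, -0.997], [0.0, -0.997, 0.073], [-1.0, -0.0, -0.003]]
wrist_force: [0.3, -1.0, -0.9]
opening: 0.0004
```

```bash
python3 - <<'E'
from h import *
s=st(); c,im=snap("wrist","w12.png"); cv2.imwrite("pics/w12b.png",cv2.resize(im,(800,600)))
b,m,l=blobs(im,(172,130,60),(6,255,255),None,20)
for x in b: print("red",x[0],np.round(x[1],1), x[2],onz(c,[x[1]],.07),onz(c,[x[1]],.076))
go((.6205,-.0378,.12),-94.1)
E
```

```text
t 25.75 p [ 0.5809 -0.0306  0.1702] open 0.0004 F [ 0.3 -1.  -0.9]
red 194 [288.1 153.5] [283 145  11  18] [[ 0.61881474 -0.05597547  0.07      ]] [[ 0.6199566  -0.05542662  0.076     ]]
red 64 [323.1 187.3] [319 183   9   9] [[ 0.59003802 -0.08240361  0.07      ]] [[ 0.59196854 -0.08113046  0.076     ]]
red 606 [309.1 273.7] [289 262  44  25] [[ 0.51201205 -0.06996503  0.07      ]] [[ 0.51608098 -0.06903278  0.076     ]]
red 428 [212.7 274.2] [199 264  29  23] [[0.51775575 0.01384473 0.07      ]] [[0.52166727 0.01248006 0.076     ]]
red 1368 [133.3 285.7] [111 267  48  40] [[0.51084065 0.08582736 0.07      ]] [[0.51494169 0.0824899  0.076     ]]
GO [ 0.6205 -0.0378  0.12  ] dp [ 4.94  0.37 -4.  ] twist [-0.1 -0.1  0. ] now [ 0.5808 -0.0312  0.1694] F [-0.1 -0.  -0.5] t 25.8
```

View pics/w12b.png

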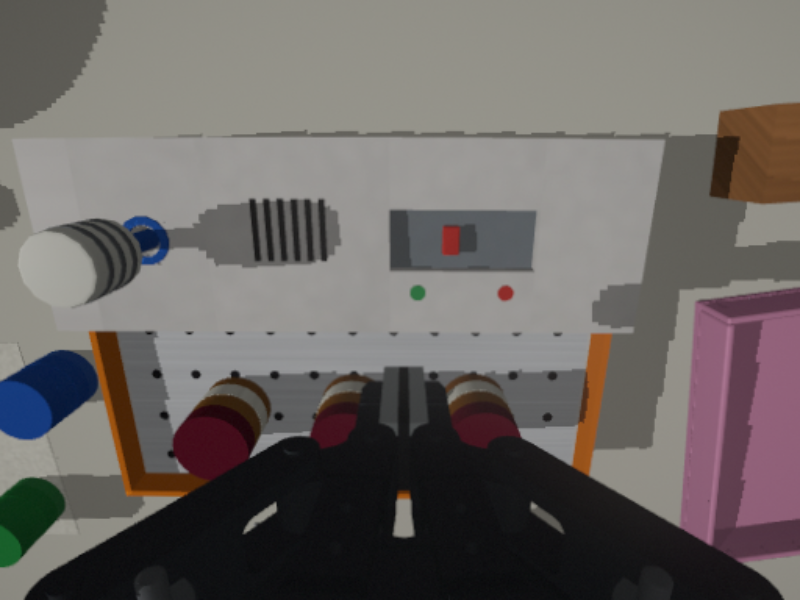

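The nib is at (451,240), at the green end of its slot (390–535), and the jars and filter are in place. I let it run while positioning on the other side of the nib.

Call:
play_rows(commands=[{"dp": [2,0.3,-2.5],"twist": [0,0,0],"claw": 1},{"dp": [4.9,0.3,-4],"twist": [0,0,0],"claw": 1},{"dp": [4.9,0.3,-4],"twist": [0,0,0],"claw": 1},{"dp": [4.9,0.3,-4],"twist": [0,0,0],"claw": 1},{"dp": [4.9,0.3,-4],"twist": [0,0,0],"claw": 1}])

```text
time_s: 26.42
eef_pos: [0.6207, -0.0379, 0.122]
tool_rot: [[0.003, -0.075, -0.997], [-0.0, -0.997, 0.075], [-1.0, 0.0, -0.003]]
wrist_force: [0.1, 0.3, 1.0]
opening: 0.0002
```

Call:
play_rows(commands=[{"dp": [0,0,0],"twist": [0,0,0],"claw": 1},{"dp": [0,0,0],"twist": [0,0,0],"claw": 1},{"dp": [0,0,0],"twist": [0,0,0],"claw": 1},{"dp": [0,0,0],"twist": [0,0,0],"claw": 1},{"dp": [0,0,0],"twist": [0,0,0],"claw": 1}])

```text
time_s: 27.05
eef_pos: [0.6205, -0.0377, 0.121]
tool_rot: [[0.002, -0.075, -0.997], [-0.0, -0.997, 0.075], [-1.0, 0.0, -0.002]]
wrist_force: [1.3, 0.8, -0.1]
opening: -0.0001
```

Call:
play_rows(commands=[{"dp": [0,0,0],"twist": [0,0,0],"claw": 1},{"dp": [0,0,0],"twist": [0,0,0],"claw": 1},{"dp": [0,0,0],"twist": [0,0,0],"claw": 1},{"dp": [0,0,0],"twist": [0,0,0],"claw": 1},{"dp": [0,0,0],"twist": [0,0,0],"claw": 1}])

```text
time_s: 27.68
eef_pos: [0.6205, -0.0377, 0.121]
tool_rot: [[0.002, -0.075, -0.997], [-0.0, -0.997, 0.075], [-1.0, 0.0, -0.002]]
wrist_force: [0.2, 0.1, 0.1]
opening: -0.0001
```

Call:
play_rows(commands=[{"dp": [0,0,0],"twist": [0,0,0],"claw": 1},{"dp": [0,0,0],"twist": [0,0,0],"claw": 1},{"dp": [0,0,0],"twist": [0,0,0],"claw": 1},{"dp": [0,0,0],"twist": [0,0,0],"claw": 1},{"dp": [0,0,0],"twist": [0,0,0],"claw": 1}])

```text
time_s: 28.3
eef_pos: [0.6205, -0.0377, 0.121]
tool_rot: [[0.002, -0.075, -0.997], [-0.0, -0.997, 0.075], [-1.0, 0.0, -0.002]]
wrist_force: [0.1, 0.5, -0.6]
opening: 0.0003
```

Call:
play_rows(commands=[{"dp": [0,0,0],"twist": [0,0,0],"claw": 1},{"dp": [0,0,0],"twist": [0,0,0],"claw": 1},{"dp": [0,0,0],"twist": [0,0,0],"claw": 1},{"dp": [0,0,0],"twist": [0,0,0],"claw": 1},{"dp": [0,0,0],"twist": [0,0,0],"claw": 1}])

```text
time_s: 28.92
eef_pos: [0.6205, -0.0378, 0.121]
tool_rot: [[0.002, -0.075, -0.997], [-0.0, -0.997, 0.075], [-1.0, 0.0, -0.002]]
wrist_force: [0.7, -0.4, 0.2]
opening: -0.0002
```

Call:
play_rows(commands=[{"dp": [0,0,0],"twist": [0,0,0],"claw": 1},{"dp": [0,0,0],"twist": [0,0,0],"claw": 1},{"dp": [0,0,0],"twist": [0,0,0],"claw": 1},{"dp": [0,0,0],"twist": [0,0,0],"claw": 1},{"dp": [0,0,0],"twist": [0,0,0],"claw": 1}])

```text
time_s: 29.55
eef_pos: [0.6206, -0.0377, 0.121]
tool_rot: [[0.002, -0.075, -0.997], [-0.0, -0.997, 0.075], [-1.0, 0.0, -0.002]]
wrist_force: [0.8, -0.2, -0.3]
opening: -0.0001
```

```bash
python3 - <<'E'
from h import *
go((.6203,-.0378,.0905),-94.1)
c,im=snap("wrist","w13.png")
b,m,l=blobs(im,(172,130,60),(6,255,255),None,20)
for x in b: print("red",x[0],np.round(x[1],1), x[2],onz(c,[x[1]],.07))
E
```

```text
GO [ 0.6203 -0.0378  0.0905] dp [3.05 0.01 0.03] twist [-0.2 -0.1 -0. ] now [ 0.6206 -0.0377  0.121 ] F [ 0.8 -0.2 -0.3] t 29.6
red 278 [287.  228.6] [281 218  13  22] [[ 0.61950757 -0.05595014  0.07      ]]
red 93 [328.4 266.5] [323 262  12  10] [[ 0.58951161 -0.08241697  0.07      ]]
```

Call:
play_rows(commands=[{"dp": [1.5,0,0],"twist": [0,0,0],"claw": 1},{"dp": [3,0,0],"twist": [0,0,0],"claw": 1},{"dp": [3,0,0],"twist": [0,0,0],"claw": 1},{"dp": [3,0,0],"twist": [0,0,0],"claw": 1}])

```text
time_s: 30.1
eef_pos: [0.6203, -0.0377, 0.0903]
tool_rot: [[0.0, -0.075, -0.997], [0.0, -0.997, 0.075], [-1.0, -0.0, -0.0]]
wrist_force: [-0.6, -0.6, -0.1]
opening: 0.0003
```

Call:
play_rows(commands=[{"dp": [0,0.5,0],"twist": [0,0,0],"claw": 1},{"dp": [0,1.0,0],"twist": [0,0,0],"claw": 1},{"dp": [0,1.5,0],"twist": [0,0,0],"claw": 1},{"dp": [0,2.0,0],"twist": [0,0,0],"claw": 1},{"dp": [0,2.1,0],"twist": [0,0,0],"claw": 1}])

```text
time_s: 30.72
eef_pos: [0.619, -0.0583, 0.091]
tool_rot: [[0.002, -0.075, -0.997], [0.001, -0.997, 0.075], [-1.0, -0.001, -0.002]]
wrist_force: [0.9, 6.7, 0.3]
opening: -0.0002
```

Call:
play_rows(commands=[{"dp": [0,0.2,0],"twist": [0,0,0],"claw": 1},{"dp": [0,0.3,0],"twist": [0,0,0],"claw": 1},{"dp": [0,0.3,0],"twist": [0,0,0],"claw": 1}])

```text
time_s: 31.1
eef_pos: [0.619, -0.0586, 0.091]
tool_rot: [[0.002, -0.075, -0.997], [0.005, -0.997, 0.075], [-1.0, -0.005, -0.002]]
wrist_force: [1.5, 12.9, 0.9]
opening: -0.0002
```

Call:
play_rows(commands=[{"dp": [0,-0.3,0],"twist": [0,0,0],"claw": 1},{"dp": [-4,-0.3,0],"twist": [0,0,0],"claw": 1},{"dp": [-9,-0.3,4],"twist": [0,0,0],"claw": 0.7},{"dp": [-14,-0.3,9],"twist": [0,0,0],"claw": 0.36},{"dp": [-15,-0.3,12],"twist": [0,0,0],"claw": 0.36}])

```text
time_s: 31.72
eef_pos: [0.4986, -0.0503, 0.2437]
tool_rot: [[0.006, -0.075, -0.997], [-0.002, -0.997, 0.075], [-1.0, 0.002, -0.007]]
wrist_force: [-0.2, -0.1, 0.5]
opening: 0.0537
```

Call:
play_rows(commands=[{"dp": [0,0,0],"twist": [0,0,0],"claw": 0.36},{"dp": [0,0,0],"twist": [0,0,0],"claw": 0.36}])

```text
time_s: 31.98
eef_pos: [0.4996, -0.0502, 0.2408]
tool_rot: [[0.003, -0.075, -0.997], [-0.001, -0.997, 0.075], [-1.0, 0.001, -0.003]]
wrist_force: [-0.7, 0.7, 0.5]
opening: 0.0543
```

```bash
python3 - <<'E'
from h import *
s=st(); c,im=snap("wrist","w14.png"); cv2.imwrite("pics/w14b.png",cv2.resize(im,(800,600)))
b,m,l=blobs(im,(172,130,60),(6,255,255),None,20)
for x in b: print("red",x[0],np.round(x[1],1), x[2],onz(c,[x[1]],.07),onz(c,[x[1]],.076))
go((.5054,-.0686,.15),-94.1)
E
```

```text
t 31.98 p [ 0.4996 -0.0502  0.2408] open 0.0543 F [-0.7  0.7  0.5]
red 149 [268.  53.] [264  45   9  17] [[ 0.61764264 -0.06812671  0.07      ]] [[ 0.61684563 -0.06786546  0.076     ]]
red 47 [285.  83.] [282  79   7   9] [[ 0.59074054 -0.0823253   0.07      ]] [[ 0.59050103 -0.08176982  0.076     ]]
red 1254 [201. 174.] [181 155  41  39] [[0.50955175 0.00769449 0.07      ]] [[0.51099474 0.00638447 0.076     ]]
red 1235 [276.2 173.7] [257 155  40  39] [[ 0.50402589 -0.06914011  0.07      ]] [[ 0.50558339 -0.06885786  0.076     ]]
red 1232 [126.9 176.5] [107 157  41  40] [[0.51275273 0.08443396 0.07      ]] [[0.51412939 0.08153365 0.076     ]]
GO [ 0.5054 -0.0686  0.15  ] dp [ 9.03  1.8  -0.7 ] twist [-0.2 -0.1 -0. ] now [ 0.4997 -0.0501  0.2403] F [-0.3  0.5  0.2] t 32.0
```

View pics/w14b.png

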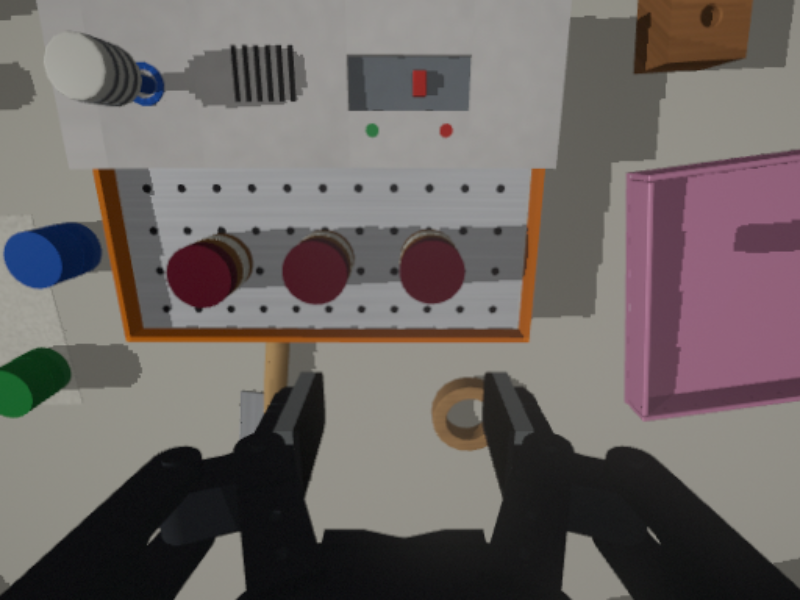

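The switch is off (nib at (420,83) by the red dot) and all three jars are still in place. Now I move the jars to the carton, starting with B at (432,270).

Call:
play_rows(commands=[{"dp": [4,1,-0.4],"twist": [0,0,0],"claw": 0.36},{"dp": [9,1.8,-0.6],"twist": [0,0,0],"claw": 0.36},{"dp": [12,1.8,-0.6],"twist": [0,0,0],"claw": 0.36},{"dp": [17.6,1.8,-0.6],"twist": [0,0,0],"claw": 0.36},{"dp": [17.6,1.8,-0.6],"twist": [0,0,0],"claw": 0.36}])

```text
time_s: 32.65
eef_pos: [0.5015, -0.0675, 0.0605]
tool_rot: [[-0.008, -0.075, -0.997], [0.003, -0.997, 0.075], [-1.0, -0.002, 0.009]]
wrist_force: [0.0, -1.1, 0.2]
opening: 0.0545
```

Call:
play_rows(commands=[{"dp": [0,0,0],"twist": [0,0,0],"claw": 0.7},{"dp": [0,0,0],"twist": [0,0,0],"claw": 0.7},{"dp": [0,0,0],"twist": [0,0,0],"claw": 0.7},{"dp": [-4,0,0],"twist": [0,0,0],"claw": 0.7},{"dp": [-9,0,0],"twist": [0,0,0],"claw": 0.7}])

```text
time_s: 33.28
eef_pos: [0.5034, -0.068, 0.1561]
tool_rot: [[0.001, -0.075, -0.997], [0.0, -0.997, 0.075], [-1.0, -0.0, -0.001]]
wrist_force: [1.3, -0.1, -0.4]
opening: 0.0413
```

```bash
python3 - <<'E'
from h import *
st(); go((.51,-.331,.13),-94.1)
E
```

```text
t 33.27 p [ 0.5034 -0.068   0.1561] open 0.0413 F [ 1.3 -0.1 -0.4]
GO [ 0.51  -0.331  0.13 ] dp [ 2.6  26.18 -2.62] twist [-0.2 -0.   0. ] now [ 0.5034 -0.068   0.1561] F [ 1.3 -0.1 -0.4] t 33.3
```

Call:
play_rows(commands=[{"dp": [0,5,-0.5],"twist": [0,0,0],"claw": 0.7},{"dp": [0,11,-1],"twist": [0,0,0],"claw": 0.7},{"dp": [0.5,17,-1.5],"twist": [0,0,0],"claw": 0.7},{"dp": [1.5,22,-2],"twist": [0,0,0],"claw": 0.7},{"dp": [2.5,26.2,-2.6],"twist": [0,0,0],"claw": 0.7}])

```text
time_s: 33.9
eef_pos: [0.5101, -0.3336, 0.1308]
tool_rot: [[0.003, -0.076, -0.997], [-0.001, -0.997, 0.076], [-1.0, 0.001, -0.003]]
wrist_force: [0.3, 0.4, -0.7]
opening: 0.0411
```

Call:
play_rows(commands=[{"dp": [0,0,0],"twist": [0,0,0],"claw": 0.7},{"dp": [0,0,0],"twist": [0,0,0],"claw": 0.7}])

```text
time_s: 34.15
eef_pos: [0.5102, -0.3308, 0.1304]
tool_rot: [[0.002, -0.075, -0.997], [0.0, -0.997, 0.075], [-1.0, -0.0, -0.002]]
wrist_force: [-0.2, -0.1, -1.4]
opening: 0.041
```

```bash
python3 - <<'E'
from h import *
go((.51,-.331,.0385),-94.1); c,im=snap("wrist","w15.png"); cv2.imwrite("pics/w15b.png",cv2.resize(im,(800,600)))
print(proj(c,[[.461,-.331,.005],[.51,-.331,.005]])*800/512)
E
```

```text
GO [ 0.51   -0.331   0.0385] dp [9.19 0.03 0.03] twist [-0.2 -0.1  0. ] now [ 0.5102 -0.3308  0.1304] F [-0.2 -0.1 -1.4] t 34.1
[[409.97113234 379.31289988]
 [403.89670743 301.64910126]]
```

View pics/w15b.png

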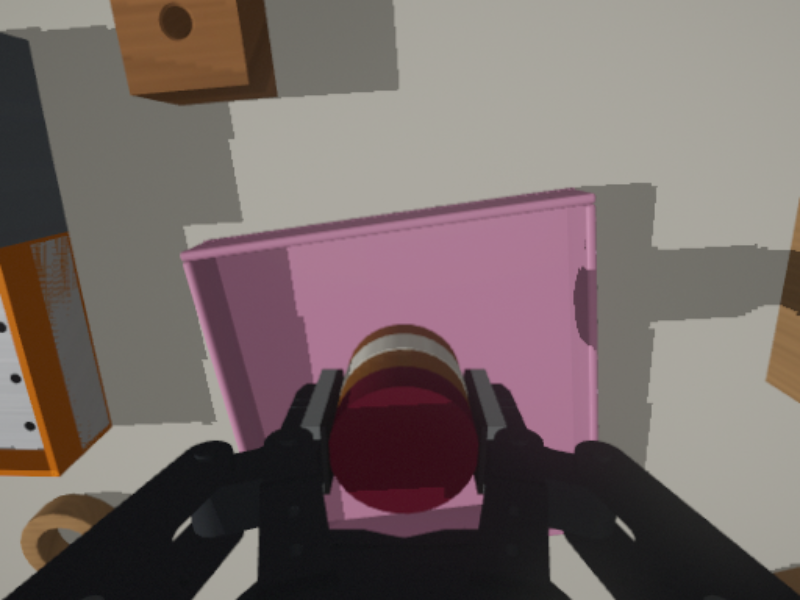

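The held jar (405,430) is above the carton interior (about 220–585 wide), with clear floor below. Lowering.

Call:
play_rows(commands=[{"dp": [4,0,0],"twist": [0,0,0],"claw": 0.7},{"dp": [7.5,0,0],"twist": [0,0,0],"claw": 0.7},{"dp": [9.2,0,0],"twist": [0,0,0],"claw": 0.7},{"dp": [9.2,0,0],"twist": [0,0,0],"claw": 0.7},{"dp": [9.2,0,0],"twist": [0,0,0],"claw": 0.7}])

```text
time_s: 34.83
eef_pos: [0.5111, -0.3311, 0.0389]
tool_rot: [[0.003, -0.074, -0.997], [-0.001, -0.997, 0.074], [-1.0, 0.001, -0.003]]
wrist_force: [-0.0, 1.0, -1.2]
opening: 0.0416
```

Call:
play_rows(commands=[{"dp": [0,0,0],"twist": [0,0,0],"claw": 0.5},{"dp": [0,0,0],"twist": [0,0,0],"claw": 0.36},{"dp": [0,0,0],"twist": [0,0,0],"claw": 0.36},{"dp": [-6,0,0],"twist": [0,0,0],"claw": 0.36},{"dp": [-12,0,0],"twist": [0,0,0],"claw": 0.36}])

```text
time_s: 35.45
eef_pos: [0.5098, -0.3311, 0.1586]
tool_rot: [[0.0, -0.075, -0.997], [0.001, -0.997, 0.075], [-1.0, -0.001, -0.0]]
wrist_force: [0.6, -1.4, -0.1]
opening: 0.055
```

```bash
python3 - <<'E'
from h import *
go((.50,.0062,.16),-94.1)
E
```

```text
GO [0.5    0.0062 0.16  ] dp [ -0.1  -33.56   3.51] twist [-0.2 -0.   0.1] now [ 0.5098 -0.3311  0.1586] F [ 0.6 -1.4 -0.1] t 35.5
```

Call:
play_rows(commands=[{"dp": [0,-6,0.5],"twist": [0,0,0],"claw": 0.36},{"dp": [0,-12,1],"twist": [0,0,0],"claw": 0.36},{"dp": [0,-18,1.5],"twist": [0,0,0],"claw": 0.36},{"dp": [0,-24,2],"twist": [0,0,0],"claw": 0.36},{"dp": [0,-30,2.4],"twist": [0,0,0],"claw": 0.36}])

```text
time_s: 36.08
eef_pos: [0.5085, -0.0286, 0.1581]
tool_rot: [[0.002, -0.075, -0.997], [-0.0, -0.997, 0.075], [-1.0, 0.0, -0.002]]
wrist_force: [1.4, -0.2, -0.6]
opening: 0.0548
```

Call:
play_rows(commands=[{"dp": [0,-3.6,0],"twist": [0,0,0],"claw": 0.36},{"dp": [0,-3.6,0],"twist": [0,0,0],"claw": 0.36},{"dp": [0,-3.6,0],"twist": [0,0,0],"claw": 0.36}])

```text
time_s: 36.45
eef_pos: [0.5115, 0.0051, 0.1579]
tool_rot: [[0.002, -0.074, -0.997], [-0.001, -0.997, 0.074], [-1.0, 0.0, -0.002]]
wrist_force: [0.4, -0.9, 1.1]
opening: 0.0547
```

```bash
python3 - <<'E'
from h import *
s=st(); c,im=snap("wrist","w16.png")
b,m,l=blobs(im,(165,80,30),(6,255,255),None,200)
for x in b: print("maroon",x[0],np.round(x[1],1), x[2],onz(c,[x[1]],.076))
go((.511,.0063,.063),-94.1)
E
```

```text
t 36.45 p [0.5115 0.0051 0.1579] open 0.0547 F [ 0.4 -0.9  1.1]
maroon 354 [358.   47.5] [350  36  17  24] [[ 0.61687382 -0.0656455   0.076     ]]
maroon 2669 [500.4 232.7] [481 123  31 195] [[ 0.47931633 -0.18042564  0.076     ]]
maroon 2516 [256.4 210. ] [229 182  56  57] [[0.51250307 0.00639739 0.076     ]]
maroon 2586 [157.2 212.7] [128 185  60  56] [[0.51583367 0.08000794 0.076     ]]
GO [0.511  0.0063 0.063 ] dp [ 9.48 -0.17  0.08] twist [-0.2 -0.1 -0. ] now [0.5115 0.0046 0.1578] F [-0.2 -0.5 -0.1] t 36.5
```

Call:
play_rows(commands=[{"dp": [4.5,-0.1,0],"twist": [0,0,0],"claw": 0.36},{"dp": [9.4,-0.1,0],"twist": [0,0,0],"claw": 0.36},{"dp": [9.4,-0.1,0],"twist": [0,0,0],"claw": 0.36},{"dp": [9.4,-0.1,0],"twist": [0,0,0],"claw": 0.7},{"dp": [9.4,-0.1,0],"twist": [0,0,0],"claw": 0.7}])

```text
time_s: 37.12
eef_pos: [0.5129, 0.006, 0.0658]
tool_rot: [[0.005, -0.075, -0.997], [-0.001, -0.997, 0.075], [-1.0, 0.0, -0.005]]
wrist_force: [0.2, -0.3, -1.1]
opening: 0.0413
```

Call:
play_rows(commands=[{"dp": [0,0,0],"twist": [0,0,0],"claw": 0.7},{"dp": [-4,0,0],"twist": [0,0,0],"claw": 0.7},{"dp": [-9,0,0],"twist": [0,0,0],"claw": 0.7},{"dp": [-9.5,0,0],"twist": [0,0,0],"claw": 0.7}])

```text
time_s: 37.62
eef_pos: [0.5136, 0.0064, 0.163]
tool_rot: [[0.01, -0.074, -0.997], [-0.001, -0.997, 0.074], [-1.0, 0.001, -0.01]]
wrist_force: [0.2, 0.1, -1.0]
opening: 0.041
```

```bash
python3 - <<'E'
from h import *
st(); go((.418,-.289,.15),-94.1)
E
```

```text
t 37.62 p [0.5136 0.0064 0.163 ] open 0.041 F [ 0.2  0.1 -1. ]
GO [ 0.418 -0.289  0.15 ] dp [ 1.24 30.17  7.34] twist [-0.2 -0.6 -0. ] now [0.5136 0.0064 0.163 ] F [ 0.2  0.1 -1. ] t 37.6
```

Call:
play_rows(commands=[{"dp": [0,6,1.4],"twist": [0,0,0],"claw": 0.7},{"dp": [0,12,2.8],"twist": [0,-0.5,0],"claw": 0.7},{"dp": [0,18,4.2],"twist": [0,-0.5,0],"claw": 0.7},{"dp": [0,24,5.8],"twist": [0,-0.5,0],"claw": 0.7},{"dp": [0,30,7.3],"twist": [0,-0.5,0],"claw": 0.7}])

```text
time_s: 38.25
eef_pos: [0.4151, -0.2886, 0.1583]
tool_rot: [[-0.007, -0.075, -0.997], [0.001, -0.997, 0.075], [-1.0, -0.0, 0.007]]
wrist_force: [2.0, -0.0, -0.9]
opening: 0.0414
```

Call:
play_rows(commands=[{"dp": [2,0.2,0],"twist": [0,0,0],"claw": 0.7},{"dp": [2,0.2,0],"twist": [0,0,0],"claw": 0.7},{"dp": [2,0.2,0],"twist": [0,0,0],"claw": 0.7}])

```text
time_s: 38.62
eef_pos: [0.4162, -0.2885, 0.1389]
tool_rot: [[-0.007, -0.074, -0.997], [0.001, -0.997, 0.074], [-1.0, -0.0, 0.007]]
wrist_force: [0.6, -0.1, -0.9]
opening: 0.0406
```

```bash
python3 - <<'E'
from h import *
st(); go((.418,-.289,.041),-94.1);c,im=snap("wrist","w17.png")
b,m,l=blobs(im,(165,80,30),(6,255,255),None,200)
for x in b: print("maroon",x[0],np.round(x[1],1), x[2],onz(c,[x[1]],.051))
E
```

```text
t 38.62 p [ 0.4162 -0.2885  0.1389] open 0.0406 F [ 0.6 -0.1 -0.9]
GO [ 0.418 -0.289  0.041] dp [ 9.78  0.04 -0.26] twist [-0.1  0.4  0. ] now [ 0.4162 -0.2885  0.1389] F [ 0.6 -0.1 -0.9] t 38.6
maroon 9230 [218.6 108.1] [154   0 238 243] [[ 0.49043738 -0.26679991  0.051     ]]
maroon 6252 [336.9  68.2] [280  32 129  71] [[ 0.50994439 -0.34702532  0.051     ]]
maroon 1740 [413.8 187.1] [386 162  52  55] [[ 0.42359646 -0.40533657  0.051     ]]
maroon 1072 [362.1 236.1] [312 224 115  26] [[ 0.38574428 -0.36821034  0.051     ]]
maroon 7121 [258.  286.4] [210 239  97  94] [[ 0.34519413 -0.28298002  0.051     ]]
```

Call:
play_rows(commands=[{"dp": [4,0,-0.2],"twist": [0,0.4,0],"claw": 0.7},{"dp": [8,0,-0.2],"twist": [0,0.4,0],"claw": 0.7},{"dp": [9.8,0,-0.2],"twist": [0,0.4,0],"claw": 0.7},{"dp": [9.8,0,-0.2],"twist": [0,0.4,0],"claw": 0.7},{"dp": [9.8,0,-0.2],"twist": [0,0.4,0],"claw": 0.7}])

```text
time_s: 39.3
eef_pos: [0.4181, -0.2891, 0.0415]
tool_rot: [[0.001, -0.073, -0.997], [-0.001, -0.997, 0.073], [-1.0, 0.001, -0.001]]
wrist_force: [0.4, -0.3, -0.7]
opening: 0.0414
```

Call:
play_rows(commands=[{"dp": [0.1,0,0],"twist": [0,0,0],"claw": 0.5},{"dp": [0.1,0,0],"twist": [0,0,0],"claw": 0.36},{"dp": [0,0,0],"twist": [0,0,0],"claw": 0.36},{"dp": [-6,0,0],"twist": [0,0,0],"claw": 0.36},{"dp": [-12,0,0],"twist": [0,0,0],"claw": 0.36}])

```text
time_s: 39.92
eef_pos: [0.4169, -0.289, 0.1618]
tool_rot: [[-0.001, -0.075, -0.997], [0.001, -0.997, 0.075], [-1.0, -0.001, 0.001]]
wrist_force: [0.8, -0.7, 0.8]
opening: 0.0547
```

```bash
python3 - <<'E'
from h import *
go((.515,.081,.16),-94.1)
E
```

```text
GO [0.515 0.081 0.16 ] dp [  0.21 -37.63  -7.01] twist [-0.2  0.1  0.1] now [ 0.4169 -0.289   0.1618] F [ 0.8 -0.7  0.8] t 39.9
```

Call:
play_rows(commands=[{"dp": [0,-6,-1],"twist": [0,0,0],"claw": 0.36},{"dp": [0,-12,-2],"twist": [0,0,0],"claw": 0.36},{"dp": [0,-18,-3],"twist": [0,0,0],"claw": 0.36},{"dp": [0,-24,-4.3],"twist": [0,0,0],"claw": 0.36},{"dp": [0,-30,-5.6],"twist": [0,0,0],"claw": 0.36}])

```text
time_s: 40.55
eef_pos: [0.4959, 0.0076, 0.1611]
tool_rot: [[0.001, -0.075, -0.997], [-0.0, -0.997, 0.075], [-1.0, 0.0, -0.001]]
wrist_force: [1.1, -1.1, 0.1]
opening: 0.0548
```

Call:
play_rows(commands=[{"dp": [0,-5,-1],"twist": [0,0,0],"claw": 0.36},{"dp": [0,-7.6,-1.4],"twist": [0,0,0],"claw": 0.36},{"dp": [0,-7.6,-1.4],"twist": [0,0,0],"claw": 0.36},{"dp": [0,-7.6,-1.4],"twist": [0,0,0],"claw": 0.36}])

```text
time_s: 41.05
eef_pos: [0.5149, 0.0798, 0.1607]
tool_rot: [[-0.0, -0.075, -0.997], [-0.0, -0.997, 0.075], [-1.0, 0.0, 0.0]]
wrist_force: [-0.4, 0.2, 0.2]
opening: 0.0547
```

```bash
python3 - <<'E'
from h import *
s=st(); c,im=snap("wrist","w18.png")
b,m,l=blobs(im,(165,80,30),(6,255,255),None,200)
for x in b: print("maroon",x[0],np.round(x[1],1), x[2],onz(c,[x[1]],.076))
go((.515,.0813,.063),-94.1)
E
```

```text
t 41.05 p [0.5149 0.0798 0.1607] open 0.0547 F [-0.4  0.2  0.2]
maroon 414 [467.8  46.1] [458  34  21  25] [[ 0.61684139 -0.0627779   0.076     ]]
maroon 2451 [255.8 208.7] [229 181  55  56] [[0.51577031 0.0815589  0.076     ]]
GO [0.515  0.0813 0.063 ] dp [ 9.77 -0.19  0.01] twist [-0.2  0.  -0. ] now [0.515  0.0795 0.1607] F [-0.8  0.   0.2] t 41.1
```

Call:
play_rows(commands=[{"dp": [4.5,-0.2,0],"twist": [0,0,0],"claw": 0.36},{"dp": [9.7,-0.2,0],"twist": [0,0,0],"claw": 0.36},{"dp": [9.7,-0.2,0],"twist": [0,0,0],"claw": 0.36},{"dp": [9.7,-0.2,0],"twist": [0,0,0],"claw": 0.7},{"dp": [9.7,-0.2,0],"twist": [0,0,0],"claw": 0.7}])

```text
time_s: 41.72
eef_pos: [0.5167, 0.0822, 0.0658]
tool_rot: [[0.004, -0.075, -0.997], [-0.0, -0.997, 0.075], [-1.0, -0.0, -0.004]]
wrist_force: [-0.0, 0.0, -0.8]
opening: 0.0412
```

Call:
play_rows(commands=[{"dp": [0,0,0],"twist": [0,0,0],"claw": 0.7},{"dp": [-4,0,0],"twist": [0,0,0],"claw": 0.7},{"dp": [-9,0,0],"twist": [0,0,0],"claw": 0.7},{"dp": [-9.5,0,0],"twist": [0,0,0],"claw": 0.7}])

```text
time_s: 42.22
eef_pos: [0.5174, 0.0826, 0.163]
tool_rot: [[0.009, -0.074, -0.997], [0.0, -0.997, 0.074], [-1.0, -0.001, -0.009]]
wrist_force: [1.2, -0.1, -1.4]
opening: 0.041
```

```bash
python3 - <<'E'
from h import *
st(); go((.418,-.373,.15),-94.1)
E
```

```text
t 42.23 p [0.5174 0.0826 0.163 ] open 0.041 F [ 1.2 -0.1 -1.4]
GO [ 0.418 -0.373  0.15 ] dp [ 1.21 46.18  6.54] twist [-0.2 -0.5  0. ] now [0.5174 0.0826 0.163 ] F [ 1.2 -0.1 -1.4] t 42.2
```

Call:
play_rows(commands=[{"dp": [0,6,0.8],"twist": [0,0,0],"claw": 0.7},{"dp": [0,12,1.6],"twist": [0,-0.5,0],"claw": 0.7},{"dp": [0,18,2.4],"twist": [0,-0.5,0],"claw": 0.7},{"dp": [0,24,3.3],"twist": [0,-0.5,0],"claw": 0.7},{"dp": [0,30,4.2],"twist": [0,-0.5,0],"claw": 0.7}])

```text
time_s: 42.85
eef_pos: [0.4501, -0.2152, 0.1585]
tool_rot: [[-0.009, -0.074, -0.997], [0.001, -0.997, 0.074], [-1.0, -0.0, 0.009]]
wrist_force: [1.0, -0.3, -0.8]
opening: 0.0413
```

Call:
play_rows(commands=[{"dp": [0,6,0.8],"twist": [0,0,0],"claw": 0.7},{"dp": [0,12,1.6],"twist": [0,0,0],"claw": 0.7},{"dp": [0,16.2,2.3],"twist": [0,0,0],"claw": 0.7},{"dp": [0,16.2,2.3],"twist": [0,0,0],"claw": 0.7},{"dp": [0,16.2,2.3],"twist": [0,0,0],"claw": 0.7}])

```text
time_s: 43.48
eef_pos: [0.4158, -0.3725, 0.1584]
tool_rot: [[-0.009, -0.075, -0.997], [0.002, -0.997, 0.075], [-1.0, -0.001, 0.01]]
wrist_force: [0.7, -1.7, -0.9]
opening: 0.0413
```

```bash
python3 - <<'E'
from h import *
st(); go((.418,-.373,.041),-94.1);c,im=snap("wrist","w19.png")
cv2.imwrite("pics/w19b.png",cv2.resize(im,(800,600)))
E
```

```text
t 43.48 p [ 0.4158 -0.3725  0.1584] open 0.0413 F [ 0.7 -1.7 -0.9]
GO [ 0.418 -0.373  0.041] dp [11.74  0.05 -0.34] twist [-0.2  0.5  0.1] now [ 0.4158 -0.3725  0.1584] F [ 0.7 -1.7 -0.9] t 43.5
```

View pics/w19b.png

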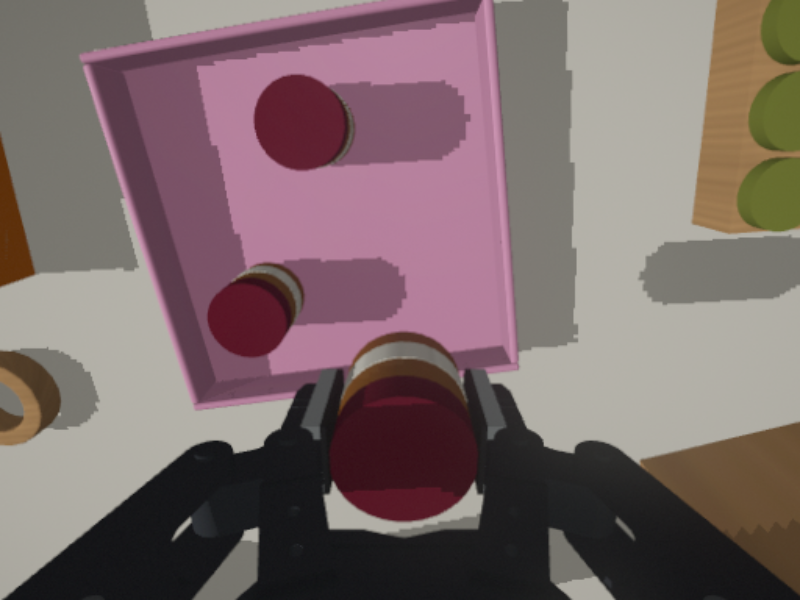

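Two jars stand upright in the carton at (300,122) and (250,315), and the third is held before lowering. I check the clearances to the right and near walls.

```bash
python3 - <<'E'
from h import *
c=viewer.get_calibration("wrist"); k=.64
print("right wall top inner",onz(c,np.array([(500,250),(510,350)])*k,.034))
print("near wall top inner",onz(c,np.array([(215,400),(300,388)])*k,.034))
print("jar2",onz(c,[(250*k,317*k)],.051),"jar1",onz(c,[(299*k,122*k)],.051))
go((.425,-.367,.041),-94.1)
E
```

```text
right wall top inner [[ 0.44039818 -0.42629926  0.034     ]
 [ 0.38038743 -0.43178705  0.034     ]]
near wall top inner [[ 0.36001396 -0.25258435  0.034     ]
 [ 0.36456241 -0.30573497  0.034     ]]
jar2 [[ 0.41794695 -0.29048999  0.051     ]] jar1 [[ 0.51185596 -0.33045798  0.051     ]]
GO [ 0.425 -0.367  0.041] dp [11.75 -0.56 -0.96] twist [-0.1  0.5  0.1] now [ 0.4161 -0.3721  0.1586] F [ 0.1  0.3 -0.5] t 43.5
```

Clearances are fine at (.425, -.367).

Call:
play_rows(commands=[{"dp": [4,-0.6,-0.9],"twist": [0,0.5,0],"claw": 0.7},{"dp": [9,-0.6,-0.9],"twist": [0,0.5,0],"claw": 0.7},{"dp": [11.8,-0.6,-0.9],"twist": [0,0.5,0],"claw": 0.7},{"dp": [11.8,-0.6,-0.9],"twist": [0,0.5,0],"claw": 0.7},{"dp": [11.8,-0.6,-0.9],"twist": [0,0.5,0],"claw": 0.7}])

```text
time_s: 44.15
eef_pos: [0.425, -0.3671, 0.0413]
tool_rot: [[0.0, -0.073, -0.997], [-0.0, -0.997, 0.073], [-1.0, 0.0, -0.0]]
wrist_force: [0.2, 0.4, -0.1]
opening: 0.0414
```

Call:
play_rows(commands=[{"dp": [0,0,0],"twist": [0,0,0],"claw": 0.5},{"dp": [0,0,0],"twist": [0,0,0],"claw": 0.36},{"dp": [0,0,0],"twist": [0,0,0],"claw": 0.36},{"dp": [-6,0,0],"twist": [0,0,0],"claw": 0.36},{"dp": [-12,0,0],"twist": [0,0,0],"claw": 0.36}])

```text
time_s: 44.78
eef_pos: [0.4241, -0.3677, 0.1618]
tool_rot: [[-0.001, -0.075, -0.997], [0.001, -0.997, 0.075], [-1.0, -0.001, 0.001]]
wrist_force: [0.7, -0.7, 0.1]
opening: 0.0546
```

Call:
play_rows(commands=[{"dp": [-4,-4,2],"twist": [0,0,0],"claw": 0.36},{"dp": [-8,-9,2],"twist": [0,0,0],"claw": 0.36},{"dp": [-10,-14,2],"twist": [0,0,0],"claw": 0.36},{"dp": [-10,-14,2],"twist": [0,0,0],"claw": 0.36},{"dp": [-10,-14,2],"twist": [0,0,0],"claw": 0.36}])

```text
time_s: 45.4
eef_pos: [0.4149, -0.2271, 0.2608]
tool_rot: [[0.0, -0.074, -0.997], [-0.001, -0.997, 0.074], [-1.0, 0.001, -0.0]]
wrist_force: [0.1, -0.3, 0.5]
opening: 0.0546
```

```bash
python3 - <<'E'
from h import *
st(); c,im=snap("wrist","w20.png"); c2,im2=snap("scene","s20.png")
cv2.imwrite("pics/w20b.png",cv2.resize(im,(800,600)))
cv2.imwrite("pics/s20b.png",cv2.resize(im2[40:300,90:400],(716,600)))
E
```

```text
t 45.4 p [ 0.4149 -0.2271  0.2608] open 0.0546 F [ 0.1 -0.3  0.5]
```

View pics/w20b.png

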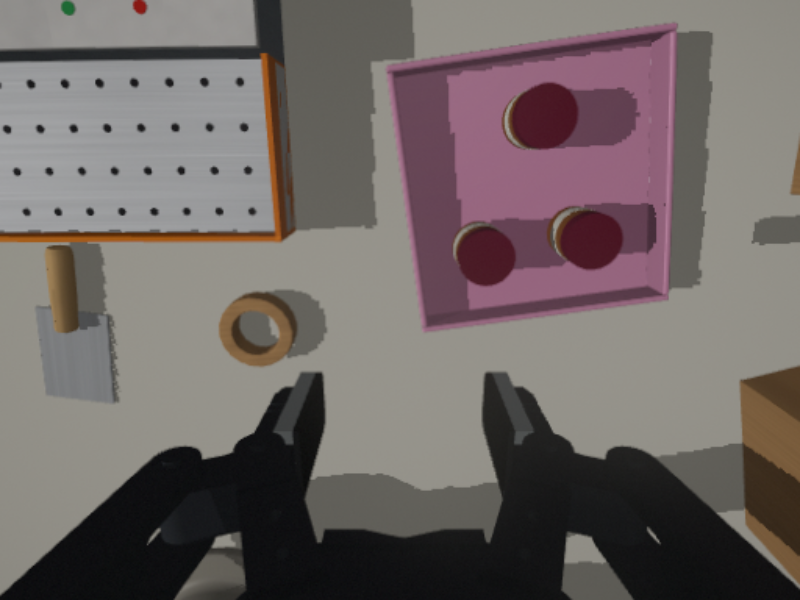

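View pics/s20b.png

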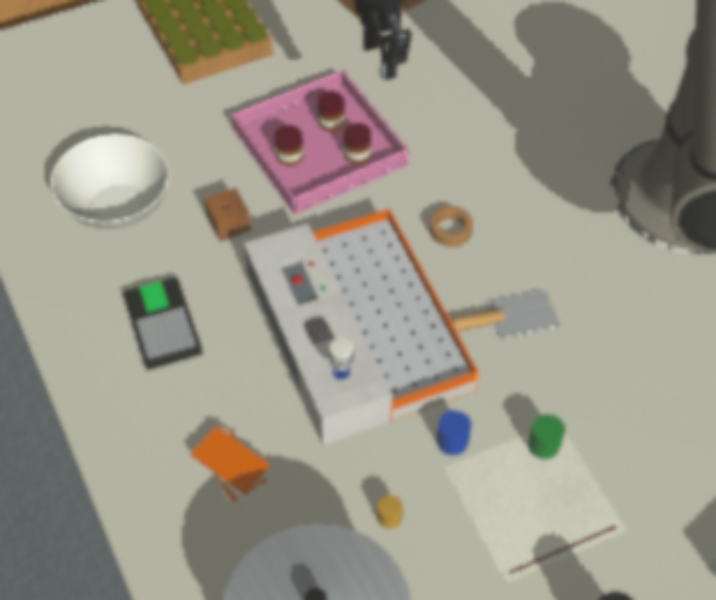

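All three jars are upright in the carton, at (545,115), (487,253) and (590,238) in the wrist view. The scene view shows the filter in the collet, the switch off, and the decoys and other objects unmoved. The arm touches nothing, so I hand in.

```bash
python3 -c "
from h import *
st(); print(ticket.hand_in())"
```

```text
t 45.5 p [ 0.4147 -0.2277  0.2601] open 0.0547 F [-0.1  0.3 -0.6]
the job is handed in; nothing more can be done
None
```

The job is done and handed in at 45.5 s; hand-in reports no verdict.

- **Filter:** I pushed the tube into the collet until the force rose to 29 N with no further travel. I judged it home from that stop and did not measure its depth separately in the images.
- **Jars on the bed:** Three maroon-lidded jars were present. I stood them upright in a row on the suction bed with the switch still off.
- **Switch:** I pushed it on until it stopped at 16 N, let the station run for about 5 s, then pushed it off until it stopped at 13 N. The camera put the nib's travel at 11.2 mm instead of 12 mm, which I put down to image error.
- **Carton:** All three jars were then moved to the carton.

The last wrist and scene pictures show the three jars upright on the carton floor and the filter in the collet. The nib sits at the red-dot end, and the decoys and other things in view look unmoved. The gripper was clear of everything. None of the checks failed. The overhead and wrist cameras differed by about 5 mm, and I used the wrist camera for every grasp.

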